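# Pack a set of model wheels and press the tin shut

### The arm

A 6-joint arm with a two-finger parallel gripper is mounted at the origin on the work surface. World frame = base frame: x ahead of the robot, y to its left, z up, the work surface at z = 0. Lengths are in m, angles in rad, forces in N, time in s.
With the tool pointing down it reaches from about 0.35 to 0.925 m from the base axis. Payload 6.4 kg.
Tool frame: the origin (TCP) lies at the very end of the fingers, on their centre line; the grasp point (between the pads) lies 19 mm behind it; z points along the fingers, y is the line along which they close (so a half turn about z gives the same grasp; the last joint's range is limited). The gripper opens to 85 mm and grips with 20 to 120 N. Pads are 22 mm wide; open, the fingers measure 114 mm over their backs; the gripper's body (76 mm by 85 mm) begins 54 mm behind the grasp point. The pads swing forward as they close: fully open they stand 13 mm farther back than shut.
Start: joints at [-1.406, 0.245, 1.558, -0, 1.339, -0.174], TCP at [0.216, -0.613, 0.231] pointing down, gripper open.
Joint ranges: [-3.13, 3.13], [-1.02, 2.26], [0.13, 2.54], [-0.95, 4.09], [0.21, 2.88], [-2.74, 2.74]. Speed limits (rad/s): [2.57, 2.57, 3.14, 3.14, 3.14, 3.14].

### API

Orientations are given as a unit quaternion [w, x, y, z].
In Python, from plant import bot, imaging gives the robot as it stands. The module is installed in compiled form; this text tells all that it offers.
- The arm moves only by the tool servo_tool, never from a script. Its argument "increments" is text: rows parted by semicolons, each of 7 numbers parted by spaces: the shift along the tool's x, y, z in cm, then the turn, a rotation vector about the tool's x, y, z in rad, then the opening, from 0 (shut) to 1 (fully open). A call has exactly 5 rows; each row is the pose to reach, as a shift and turn from the pose commanded when the call began, along the tool's axes at that moment; what a row does not reach only later rows make up. A row lasts 1/12 s, in which the tool goes at most 41.7 mm and 7.16 degrees, less where a joint would pass 70% of its speed; a pose out of reach is approached as far as the arm can. A call with a gripper value outside its range is refused whole. The fingers move at their own pace and stop on an object; the grip force is fixed at half the most. Time passes only in rows, so rows that repeat a pose let the fingers close, or fill a call up. It gives the time, the measured TCP pose, the force, the opening and the grip force at its end, in the units of the state.
- bot.sense(): the state, without advancing time (a new reading comes with each control period).
- imaging.snapshot(name): name is "scene" or "top" or "wrist"; returns the picture (480x640x3 uint8, blue, green, red); there is no depth.
- imaging.camera_info(name): a dict with "fovy" (degrees; the focal length in pixels is half the picture's height over the tangent of half this angle, whatever the lens; pixels are square), "cx", "cy" (the principal point, pixels), "cam_to_world" (4x4, takes a point from camera to world coordinates); the wrist camera has in their place "T_tool_cam" (4x4, takes a point from camera to tool coordinates, whose origin is the TCP and whose axes are the flange's). Camera axes: x right, y down, z forward; pixel columns grow to the right and rows downward; lengths in m; the calibration is good to about 2 mm. The wrist camera is an equidistant fisheye: a pixel r from the principal point sees the ray r / f radians off the axis. A picture is of the moment at which its call begins: read the wrist's pose just before it. camera_info takes no time and is no camera call.
- bot.finish_job(): hands the job in; it is judged then, once.
The state is a dict: "clock": time; "qpos": joint angles; "qvel": joint speeds; "joint_torque": joint torques, N m; "eef_pos": TCP position; "tool_rot": TCP orientation; "contact_force": force on the tool from outside, world axes, zero at the start; "torque": the same for the moment, N m; "grip_width": finger opening in m; "grip_force": force on a finger pad.
Only numpy, scipy, OpenCV 4.12 (cv2) and the standard library are available. Lean on these libraries where they do the work, as an engineer would, in place of code of your own. Each camera call takes 0.05 s, during which the arm holds its last target. There are 200 camera calls.

### The job

Stand the empty tin in the press's chuck and turn the chuck sleeve clockwise until its jaws hold the tin tight, then put every model wheel lying on the mat into it and set the lid on. Pull the sprung lever all the way down so that its foot presses the lid home, and ease it back up slowly without letting it fly. Then turn the sleeve back until the chuck is open and stand the closed tin in the plywood tray, leaving the other things on the bench alone.

Things in the scene. Friction and masses are not known exactly. Their poses are not given: they have to be found in the camera images.
- press: Grey bench press with a round steel chuck in front and a sprung lever behind, fixed to the table. Origin: the chuck's axis at table height; x points from the chuck to the lever's pivot (roughly away from the robot), z up. Base plate 270 x 150 mm; two pivot cheeks 160 mm high stand from x = 105 to 150 mm, y within 31 mm of the centre.
- chuck (a point): Centre of the chuck's flat steel top face (108 mm across, 24 mm above the table), on which the tin stands. Three jaws, 20 mm high above the face, stand around it: open, their faces lie 42 mm from the axis; closed, on a 34 mm radius (the tin's). They centre the tin.
- sleeve (a joint): Angle of the knurled chuck sleeve (rad): 0 = jaws fully open, 1.1 = stop. Grows clockwise seen from above and closes the three jaws together, 8.5 mm per rad; they meet a tin at about 1.0: turn on towards the stop; let go, it springs back a little and rests tight at 0.94 to 1.08. Otherwise it stays where it is left; about 7 N at the peg turns it, 15 N at the end of tightening. Starts at 0 to 0.25.
- sleeve_peg (a point): Point 65 mm above the table on the sleeve's upright handle peg: a round steel pin 16 mm in diameter, top 85 mm above the table, 100 mm from the chuck's axis. It circles with the sleeve, from the chuck's front left (145 degrees from the press's x towards its y, joint 0) to its left side (82 degrees, joint 1.1). A radial arm at 8 to 18 mm height carries it.
- lever (a joint): Angle of the sprung lever (rad): 0 = raised (80 degrees above level, its rest), 1.4 = level, at its lower stop. Hinge along the press's y, 125 mm behind the chuck's axis, 146 mm above the table. It takes about 15 N at the bar near the bottom, 2 N at the top; let go low it flies up at 2 to 3 rad/s, within 0.1 rad of the top it settles gently.
- lever_bar (a point): Middle of the lever's black cross-bar: a round bar 16 mm in diameter, 120 mm long along the press's y, 195 mm from the hinge. The 20 mm wide arm meets it in the middle, so take it 30 to 45 mm to one side. Raised it is 338 mm above the table; fully down, 146 mm, and 70 mm in front of the chuck's axis.
- tin: Open round aluminium tin, outside 68 mm in diameter, 82 mm high, wall 3 mm, inner floor 4 mm up, about 0.16 kg. Origin: centre of the underside; z up. Starts standing on the mat at the left.
- lid: Round aluminium lid with a knob. Origin: centre of the underside of its plug (57 mm across, 5 mm deep); above it a rim disc 65 mm across (a little less than the tin), 4 mm thick, then a knob 22 mm across, 18 mm high: 27 mm in all. z up. Lies on the mat plug down. On the tin its plug hangs 5 mm inside, so its origin is 77 mm above the tin's.
- tray: Square plywood out-tray, fixed, 140 x 140 mm, walls 4 mm thick and 18 mm high, on the left. Origin: centre of its underside; inner floor 4 mm up.
- wheel0: Model-car wheel, black tyre with a steel-coloured hub, 46 mm across, 14 mm thick, lying flat on the mat at the right. Origin: centre of the underside as laid (either face may be up in the tin). Two to four of the four wheels are present.
- wheel1: Model-car wheel, black tyre with a steel-coloured hub, 46 mm across, 14 mm thick, lying flat on the mat at the right. Origin: centre of the underside as laid (either face may be up in the tin). Two to four of the four wheels are present.
- wheel2: Model-car wheel, black tyre with a steel-coloured hub, 46 mm across, 14 mm thick, lying flat on the mat at the right. Origin: centre of the underside as laid (either face may be up in the tin). Two to four of the four wheels are present.
- wheel3: Model-car wheel, black tyre with a steel-coloured hub, 46 mm across, 14 mm thick, lying flat on the mat at the right. Origin: centre of the underside as laid (either face may be up in the tin). Two to four of the four wheels are present.
- glue: Bystander: glue bottle. Not part of the job.
- jar: Bystander: paint jar. Not part of the job.
- driver: Bystander: screwdriver. Not part of the job.
- sanding: Bystander: sanding block. Not part of the job.
- foot: Sprung rubber foot under the lever's arm, a disc 30 mm across, 125 mm from the hinge; origin: centre of its pressing face. Comes down on the lid's knob in the last 0.06 rad of the stroke and presses it with up to 9 N; yields up to 9 mm.
Mind the look-alikes: they are no part of the job. Leave any green or red look-alike of the wheel2 alone.

How it is judged:
By the outcome, as a careful person would: the job done as asked, in the order asked, and still so for the second after the job is handed in, with the robot touching nothing.
Of wheel0, wheel1, wheel2, wheel3 only 2 to 4 are there at a start; the rules pass over those that are not, and their reading is None.
At some moment in a run one of wheel0, wheel1, wheel2, wheel3, lid may be knocked a few centimetres aside while the robot is not near it.
It also fails if it takes over 210 s, if anything falls off the work surface, if the arm or the gripper's body presses on something with over 40 N, if the wrist force passes 120 N, or if a joint passes its speed limit or range.

## Working session

There is one attempt and no reset: what is moved stays moved. The work goes in short steps, Python scripts to look and compute and a tool call to move; the robot and the scene stay as the last step left them, time stands still between calls to the robot, and variables do not carry over. Pictures are saved under pics/ and viewed, at most 14 in all, crops included, and the job is handed in when it is done.

Besides the shell and the picture viewer there is one more tool, called after "Emit:" as name(argument=value, ...) on one line, values as JSON. servo_tool: Moves the arm, as the interface text tells. Its arguments: {"type":"object","properties":{"increments":{"type":"string"}},"required":["increments"]}

```bash
mkdir -p pics; cat > h.py <<'E'
import numpy as np, cv2
from plant import bot, imaging
from scipy.spatial.transform import Rotation as R
def info(n):
    c=imaging.camera_info(n); f=240/np.tan(np.radians(c["fovy"])/2); return c,f
def ground(n,u,v,z=0.):
    c,f=info(n); T=np.array(c["cam_to_world"])
    d=T[:3,:3]@np.array([(u-c["cx"])/f,(v-c["cy"])/f,1.]); o=T[:3,3]
    return o+d*(z-o[2])/d[2]
def proj(n,p):
    c,f=info(n); T=np.linalg.inv(np.array(c["cam_to_world"])); q=T[:3,:3]@np.array(p)+T[:3,3]
    return np.array([c["cx"]+f*q[0]/q[2],c["cy"]+f*q[1]/q[2]])
def st():
    s=bot.sense(); return s,np.array(s["eef_pos"]),R.from_quat(np.array(s["tool_rot"])[[1,2,3,0]])
E
python3 - <<'E'
from h import *
for n in("scene","top"):
    im=imaging.snapshot(n); cv2.imwrite(f"pics/{n}0.png",im); c,f=info(n); print(n,f,c["cx"],c["cy"],np.round(c["cam_to_world"],3).tolist())
s,p,r=st(); print(s, np.round(r.as_matrix(),3).tolist()); print(imaging.camera_info("wrist"))
E
```

```text
scene 439.2138189716494 325.79877177761233 240.73107312391667 [[0.554, 0.729, -0.403, 1.033], [0.832, -0.488, 0.263, -0.354], [-0.005, -0.481, -0.877, 1.3], [0.0, 0.0, 0.0, 1.0]]
top 527.6082461450239 330.2023309856537 237.83249694767323 [[0.012, -0.981, 0.192, 0.279], [-1.0, -0.017, -0.024, 0.001], [0.027, -0.191, -0.981, 1.422], [0.0, 0.0, 0.0, 1.0]]
{'clock': 0.1, 'qpos': array([-1.40611596e+00,  2.45759295e-01,  1.55894858e+00,  8.21021637e-07,
        1.33868586e+00, -1.74065936e-01]), 'qvel': array([-0.00127175, -0.00035993, -0.0024776 ,  0.00032847,  0.00103422,
       -0.00088679]), 'joint_torque': array([-3.10074729e-04, -4.30669606e+01, -3.27129292e+01, -1.28565653e-04,
        2.82837718e-03,  2.83849253e-06]), 'eef_pos': array([ 0.21593789, -0.61252919,  0.23025052]), 'tool_rot': array([-9.00527095e-04,  9.85690241e-01,  1.68564343e-01,  4.62543102e-06]), 'contact_force': array([-0.73917351,  0.27875704,  0.21180796]), 'torque': array([-0.01514893,  0.00693052,  0.02634938]), 'grip_force': 0.0, 'grip_width': 0.08580270255258313} [[0.943, 0.332, -0.0], [0.332, -0.943, 0.002], [0.0, -0.002, -1.0]]
{'fovy': 65.70646984690485, 'cx': 324.17653928119984, 'cy': 235.71404866798733, 'T_tool_cam': array([[ 3.66176368e-04, -9.54655285e-01, -2.97713207e-01,
         7.68181172e-02],
       [ 9.99999801e-01,  1.96654548e-04,  5.99365386e-04,
         6.36819744e-04],
       [-5.13640677e-04, -2.97713367e-01,  9.54655167e-01,
        -1.42990645e-01],
       [ 0.00000000e+00,  0.00000000e+00,  0.00000000e+00,
         1.00000000e+00]])}
```

View pics/scene0.png

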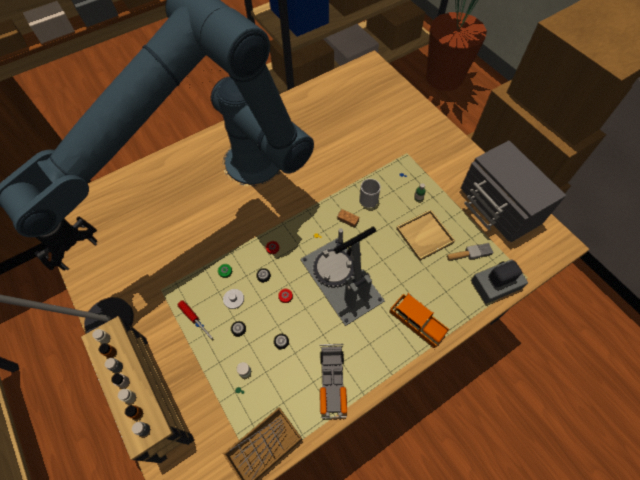

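View pics/top0.png

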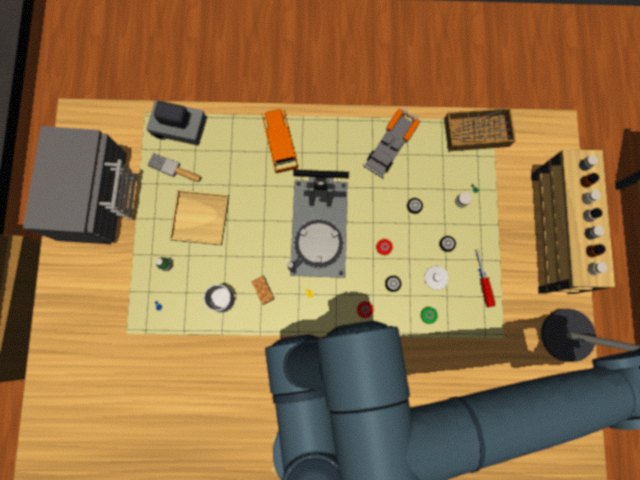

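```bash
python3 - <<'E'
from h import *
im=cv2.imread("pics/top0.png"); cv2.imwrite("pics/c1.png",cv2.resize(im[160:335,140:500],(792,385),interpolation=cv2.INTER_CUBIC))
for nm,u,v,z in [("tin top",220,297,.082),("lid",436,277,.009),("w",415,206,.014),("w",448,244,.014),("w",393,284,.014),("chuck",319,243,.024),("tray",200,218,.018),("bar",321,174,.338),("peg",293,267,.085)]:
    print(nm,np.round(ground("top",u,v,z),4))
E
```

```text
tin top [0.3839 0.2443 0.082 ]
lid [ 0.4517 -0.321   0.009 ]
w [ 0.6474 -0.2667  0.014 ]
w [ 0.5421 -0.3552  0.014 ]
w [ 0.4304 -0.2033  0.014 ]
chuck [ 0.5371 -0.003   0.024 ]
tray [0.6018 0.3209 0.018 ]
bar [ 0.6296 -0.004   0.338 ]
peg [0.4625 0.0624 0.085 ]
```

View pics/c1.png

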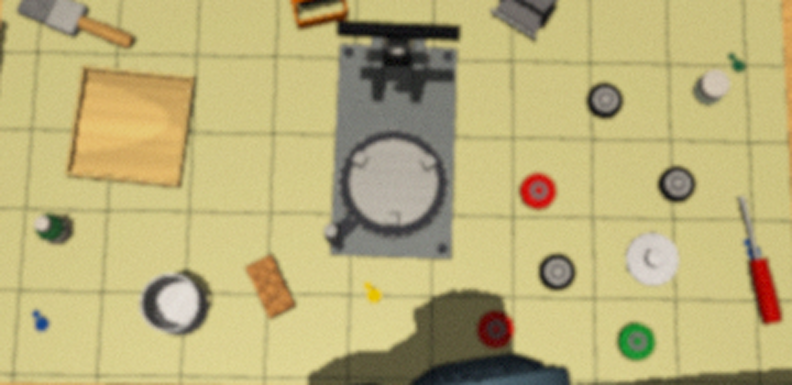

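Emit:
servo_tool(increments="3.25 -2.17 0 0 0 -0.123 1; 6.5 -4.35 0 0 0 -0.246 1; 9.7 -6.5 0 0 0 -0.37 1; 13 -8.7 0 0 0 -0.493 1; 16.2 -10.9 0 0 0 -0.616 1")

```text
clock: 0.52
eef_pos: [0.3332, -0.4546, 0.2307]
tool_rot: [-0.0, 0.887, 0.462, 0.0]
contact_force: [0.3, 0.2, 0.0]
grip_width: 0.0853
grip_force: 0.0
```

Emit:
servo_tool(increments="3.9 0.1 0 0 0 -0.123 1; 7.8 0.2 0 0 0 -0.246 1; 11.7 0.3 0 0 0 -0.37 1; 15.6 0.4 0 0 0 -0.493 1; 19.5 0.5 0 0 0 -0.616 1")

```text
clock: 0.93
eef_pos: [0.45, -0.2982, 0.231]
tool_rot: [-0.0, 0.705, 0.709, 0.0]
contact_force: [-0.2, -0.1, -0.1]
grip_width: 0.0851
grip_force: 0.0
```

```bash
cat >> h.py <<'E'
def wray(uv,T):   # tool-frame ray(s) from wrist pixel
    c,f=info("wrist"); d=np.array(uv,float)-[c["cx"],c["cy"]]; r=np.hypot(*d); a=r/f
    return np.array(c["T_tool_cam"])[:3,:3]@np.array([np.sin(a)*d[0]/r,np.sin(a)*d[1]/r,np.cos(a)])
def wground(u,v,z,pose=None):
    s,p,r=pose or st(); c=imaging.camera_info("wrist"); o=r.apply(np.array(c["T_tool_cam"])[:3,3])+p
    d=r.apply(wray((u,v),None)); return o+d*(z-o[2])/d[2]
def wproj(P,pose=None):
    s,p,r=pose or st(); c,f=info("wrist"); T=np.array(c["T_tool_cam"]); q=r.inv().apply(np.array(P)-p); q=T[:3,:3].T@(q-T[:3,3])
    a=np.arctan2(np.hypot(q[0],q[1]),q[2]); h=np.hypot(q[0],q[1])+1e-12; return np.array([c["cx"]+f*a*q[0]/h,c["cy"]+f*a*q[1]/h])
def rep():
    s,p,r=st(); print(round(s["clock"],2),np.round(p,4),np.round(r.as_matrix()[:,0],3),np.round(r.as_matrix()[:,2],3),np.round(s["contact_force"],1),round(s["grip_width"],4),round(s["grip_force"],1),np.round(s["qpos"],2))
E
python3 - <<'E'
from h import *
rep(); ps=st(); im=imaging.snapshot("wrist"); cv2.imwrite("pics/w1.png",im)
for P in ([.452,-.321,.009],[.647,-.267,.014],[.542,-.355,.014],[.43,-.203,.014],[.537,-.003,.024]): print(P,wproj(P,ps).round(1))
for u,v in((293.6,173.2),(349.1,174.5)): print(ground("top",u,v,.338))
E
```

```text
0.93 [ 0.45   -0.2982  0.231 ] [-0.006  1.     0.   ] [-0.  0. -1.] [-0.2 -0.1 -0.1] 0.0851 0.0 [-0.8  -0.01  1.84  0.    1.32 -0.8 ]
[0.452, -0.321, 0.009] [325.2 221.3]
[0.647, -0.267, 0.014] [509.5 175.8]
[0.542, -0.355, 0.014] [410.6 254.6]
[0.43, -0.203, 0.014] [302.9 103.2]
[0.537, -0.003, 0.024] [412.7 -79.2]
[0.63018027 0.05464408 0.338     ]
[ 0.62970949 -0.06436164  0.338     ]
```

View pics/w1.png

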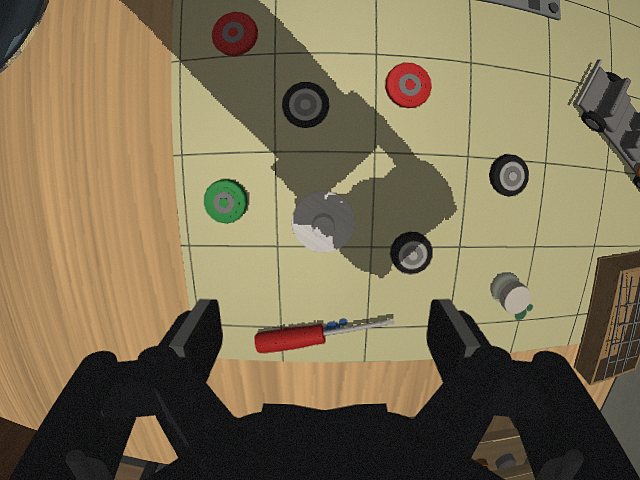

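Emit:
servo_tool(increments="3.3 0.8 0 0 0 0 1; 6.8 1.6 0 0 0 0 1; 10.3 2.4 0 0 0 0 1; 13.8 3.2 0 0 0 0 1; 17.3 4 0 0 0 0 1")

```text
clock: 1.4
eef_pos: [0.4892, -0.1254, 0.2309]
tool_rot: [-0.0, 0.707, 0.707, -0.0]
contact_force: [0.5, -0.1, 0.4]
grip_width: 0.0856
grip_force: 0.0
```

Emit:
servo_tool(increments="3.3 0 0 0 0 0 1; 6.8 0 0 0 0 0 1; 10 0 0 0 0 0 1; 12 0 0 0 0 0 1; 12 0 0 0 0 0 1")

```text
clock: 1.82
eef_pos: [0.4887, -0.004, 0.2308]
tool_rot: [-0.001, 0.706, 0.709, 0.0]
contact_force: [0.0, -1.6, -0.6]
grip_width: 0.0855
grip_force: 0.0
```

```bash
python3 - <<'E'
from h import *
rep(); ps=st(); im=imaging.snapshot("wrist"); cv2.imwrite("pics/w2.png",im)
for P in ([.538,-.004,.024],[.462,.062,.085],[.384,.244,.082],[.63,-.004,.338]): print(P,wproj(P,ps).round(1))
E
```

```text
1.82 [ 0.4887 -0.004   0.2308] [-0.004  1.     0.001] [-0.001  0.001 -1.   ] [ 0.  -1.6 -0.6] 0.0855 0.0 [-0.24 -0.14  1.96  0.    1.32 -0.25]
[0.538, -0.004, 0.024] [374.3 203.2]
[0.462, 0.062, 0.085] [288.8 136.1]
[0.384, 0.244, 0.082] [199.7 -64.8]
[0.63, -0.004, 0.338] [737.6 418.9]
```

View pics/w2.png

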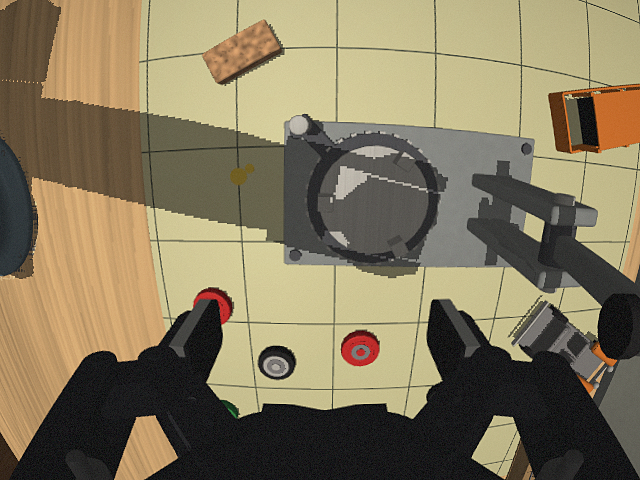

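```bash
python3 - <<'E'
from h import *
ps=st()
for u,v,z in((286,122,.008),(533,138,.008),(285,263,.008),(299,126,.085),(373,199,.024)): print(u,v,wground(u,v,z,ps).round(4))
im=cv2.imread("pics/w2.png")
def draw(c,col):
    for a in np.linspace(0,2*np.pi,90):
        q=wproj([c[0]+.054*np.cos(a),c[1]+.054*np.sin(a),.024],ps)*3; cv2.circle(o,tuple(int(x) for x in (q-[780,330])),1,col,-1)
o=cv2.resize(im[110:280,260:520],None,fx=3,fy=3,interpolation=cv2.INTER_CUBIC)
draw((.538,-.004),(0,0,255))
cv2.imwrite("pics/c2.png",o)
E
```

```text
286 122 [0.4524 0.0715 0.008 ]
533 138 [0.716  0.0677 0.008 ]
285 263 [ 0.4484 -0.0747  0.008 ]
299 126 [0.4703 0.0679 0.085 ]
373 199 [ 0.5369 -0.0019  0.024 ]
```

View pics/c2.png

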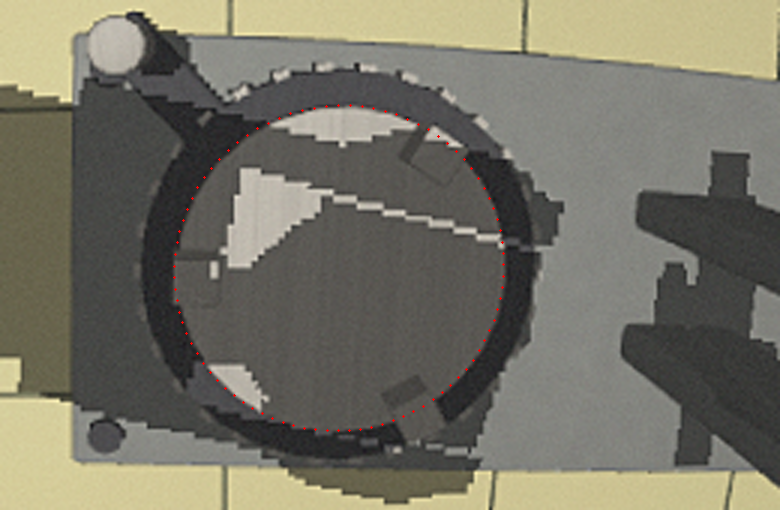

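Emit:
servo_tool(increments="3 -1.2 0 0 0 0 1; 6.5 -2.7 0 0 0 0 1; 10 -4.2 0 0 0 0 1; 13.5 -5.7 0 0 0 0 1; 17 -7.2 0 0 0 0 1")

```text
clock: 2.28
eef_pos: [0.4169, 0.163, 0.2312]
tool_rot: [0.0, 0.708, 0.706, -0.0]
contact_force: [1.3, -0.3, 0.3]
grip_width: 0.0853
grip_force: 0.0
```

Emit:
servo_tool(increments="3.3 -1.4 0 0 0 0 1; 6.3 -2.6 0 0 0 0 1; 7.8 -3.3 0 0 0 0 1; 7.8 -3.3 0 0 0 0 1; 7.8 -3.3 0 0 0 0 1")

```text
clock: 2.7
eef_pos: [0.3846, 0.2404, 0.2311]
tool_rot: [0.0, 0.707, 0.707, -0.0]
contact_force: [0.2, -0.8, -1.4]
grip_width: 0.0857
grip_force: 0.0
```

```bash
python3 - <<'E'
from h import *
rep(); ps=st(); im=imaging.snapshot("wrist"); cv2.imwrite("pics/w3.png",im)
q0=wproj([.384,.244,.082],ps).astype(int)-[100,80]; q0=np.maximum(q0,0); print(q0)
o=cv2.resize(im[q0[1]:q0[1]+160,q0[0]:q0[0]+200],None,fx=3,fy=3,interpolation=cv2.INTER_CUBIC)
for a in np.linspace(0,2*np.pi,60):
    q=(wproj([.384+.034*np.cos(a),.244+.034*np.sin(a),.082],ps)-q0)*3; cv2.circle(o,tuple(int(x) for x in q),1,(0,0,255),-1)
cv2.imwrite("pics/c3.png",o)
E
```

```text
2.7 [0.3846 0.2404 0.2311] [-0.001  1.    -0.001] [-0.    -0.001 -1.   ] [ 0.2 -0.8 -1.4] 0.0857 0.0 [ 0.31 -0.24  2.04 -0.    1.34  0.31]
[222 133]
```

View pics/c3.png

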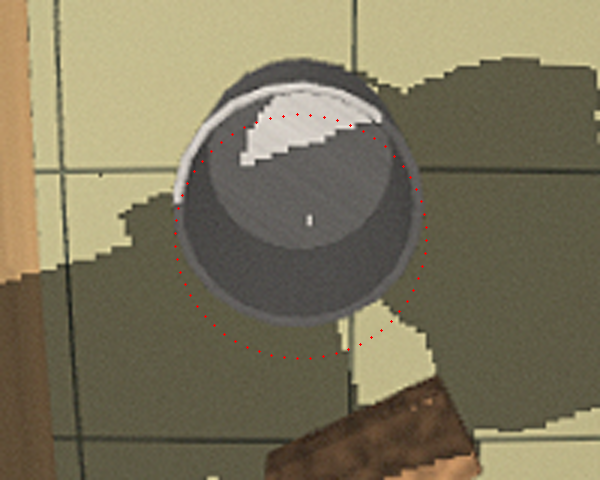

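```bash
python3 - <<'E'
from h import *
print(wground(321,200.7,.082).round(4), wground(222+301/3,133+237/3,.082).round(4))
E
```

```text
[0.3833 0.2537 0.082 ] [0.3844 0.2444 0.082 ]
```

Emit:
servo_tool(increments="1.3 -0.1 2 0 0 0 1; 1.3 -0.1 5.5 0 0 0 1; 1.3 -0.1 9 0 0 0 1; 1.3 -0.1 12.5 0 0 0 1; 1.3 -0.1 15 0 0 0 1")

```text
clock: 3.17
eef_pos: [0.3829, 0.2517, 0.0784]
tool_rot: [-0.0, 0.708, 0.706, -0.001]
contact_force: [-0.1, -0.6, -0.0]
grip_width: 0.0853
grip_force: 0.0
```

Emit:
servo_tool(increments="0 0 2 0 0 0 1; 0 0 3.5 0 0 0 1; 0 0 3.7 0 0 0 1; 0 0 3.7 0 0 0 0.7; 0 0 3.7 0 0 0 0.7")

```text
clock: 3.58
eef_pos: [0.3846, 0.2534, 0.0454]
tool_rot: [0.0, 0.708, 0.707, 0.0]
contact_force: [7.2, 1.1, -0.1]
grip_width: 0.0654
grip_force: 67.8
```

Emit:
servo_tool(increments="0 0 0 0 0 0 0.6; 0 0 0 0 0 0 0.5; 0 0 0 0 0 0 0.5; 0 0 0 0 0 0 0.5; 0 0 0 0 0 0 0.5")

```text
clock: 4.0
eef_pos: [0.3843, 0.254, 0.0453]
tool_rot: [0.001, 0.707, 0.707, 0.001]
contact_force: [-0.0, -1.8, 4.6]
grip_width: 0.0658
grip_force: 68.3
```

```bash
python3 -c "
from h import *
rep()"
```

```text
4.0 [0.3843 0.254  0.0453] [-0.  1.  0.] [ 0.002  0.    -1.   ] [-0.  -1.8  4.6] 0.0658 68.3 [ 0.34  0.07  2.14 -0.    0.93  0.34]
```

Emit:
servo_tool(increments="0 0 -2 0 0 0 0.5; 0 0 -5 0 0 0 0.5; 0 0 -8 0 0 0 0.5; 0 0 -11 0 0 0 0.5; 0 0 -12 0 0 0 0.5")

```text
clock: 4.42
eef_pos: [0.3853, 0.2548, 0.1685]
tool_rot: [0.001, 0.707, 0.707, 0.003]
contact_force: [1.3, 0.5, -0.9]
grip_width: 0.0655
grip_force: 67.7
```

Emit:
servo_tool(increments="-2 1.2 0 0 0 0 0.5; -4.5 2.7 0 0 0 0 0.5; -7.5 4.5 0 0 0 0 0.5; -10.5 6.3 0 0 0 0 0.5; -13.5 8.1 0 0 0 0 0.5")

```text
clock: 4.83
eef_pos: [0.464, 0.1176, 0.1628]
tool_rot: [-0.001, 0.707, 0.707, -0.001]
contact_force: [1.1, -0.2, -1.6]
grip_width: 0.0654
grip_force: 67.7
```

Emit:
servo_tool(increments="-3 1.8 0 0 0 0 0.5; -6 3.5 0 0 0 0 0.5; -9 5.3 0 0 0 0 0.5; -12.3 7.3 0 0 0 0 0.5; -12.3 7.3 0 0 0 0 0.5")

```text
clock: 5.25
eef_pos: [0.5396, -0.0091, 0.1633]
tool_rot: [0.001, 0.709, 0.705, -0.0]
contact_force: [-0.4, 0.5, -1.8]
grip_width: 0.0654
grip_force: 67.8
```

Emit:
servo_tool(increments="0 0 0 0 0 0 0.5; 0 0 0 0 0 0 0.5; 0 0 0 0 0 0 0.5; 0 0 0 0 0 0 0.5; 0 0 0 0 0 0 0.5")

```text
clock: 5.67
eef_pos: [0.5368, -0.0031, 0.1641]
tool_rot: [-0.0, 0.707, 0.708, -0.0]
contact_force: [-0.8, 0.3, -1.9]
grip_width: 0.0655
grip_force: 67.7
```

```bash
python3 -c "
from h import *
rep()"
```

```text
5.67 [ 0.5368 -0.0031  0.1641] [-0.001  1.     0.   ] [-0.  0. -1.] [-0.8  0.3 -1.9] 0.0655 67.7 [-0.22  0.05  1.9   0.    1.19 -0.22]
```

Emit:
servo_tool(increments="0 0.1 2 0 0 0 0.5; 0 0.1 5 0 0 0 0.5; 0 0.1 7.5 0 0 0 0.5; 0 0.1 8.5 0 0 0 0.5; 0 0.1 9 0 0 0 0.5")

```text
clock: 6.08
eef_pos: [0.5368, -0.0034, 0.0724]
tool_rot: [-0.002, 0.707, 0.707, -0.001]
contact_force: [-0.1, -0.3, -2.1]
grip_width: 0.0654
grip_force: 67.7
```

Emit:
servo_tool(increments="0 0 0.2 0 0 0 0.5; 0 0 0.3 0 0 0 0.5; 0 0 0.4 0 0 0 0.5; 0 0 0.4 0 0 0 0.5; 0 0 0.4 0 0 0 0.5")

```text
clock: 6.5
eef_pos: [0.5391, -0.0043, 0.0714]
tool_rot: [0.001, 0.707, 0.707, 0.001]
contact_force: [-0.4, 0.1, -1.3]
grip_width: 0.0652
grip_force: 67.7
```

Emit:
servo_tool(increments="0 0 0.1 0 0 0 0.5; 0 0 0.2 0 0 0 0.5; 0 0 0.2 0 0 0 0.5; 0 0 0.2 0 0 0 0.8; 0 0 0.2 0 0 0 1")

```text
clock: 6.92
eef_pos: [0.5386, -0.0042, 0.0684]
tool_rot: [0.0, 0.707, 0.707, 0.0]
contact_force: [0.0, 1.1, 0.3]
grip_width: 0.0784
grip_force: 0.0
```

Emit:
servo_tool(increments="0 0 0 0 0 0 1; 0 0 0 0 0 0 1; 0 0 -0.5 0 0 0 1; 0 0 -2 0 0 0 1; 0 0 -4 0 0 0 1")

```text
clock: 7.33
eef_pos: [0.5369, -0.0039, 0.1073]
tool_rot: [-0.002, 0.707, 0.707, -0.001]
contact_force: [0.3, 0.6, -0.2]
grip_width: 0.0855
grip_force: 0.0
```

Emit:
servo_tool(increments="0 0 -3 0 0 0 1; 0 0 -6 0 0 0 1; 0 0 -8 0 0 0 1; 0 0 -8 0 0 0 0.6; 0 0 -8 0 0 0 0.5")

```text
clock: 7.75
eef_pos: [0.5392, -0.0043, 0.1899]
tool_rot: [0.001, 0.707, 0.707, 0.001]
contact_force: [-0.7, 0.4, -0.3]
grip_width: 0.064
grip_force: 0.0
```

```bash
python3 -c "
from h import *
rep()"
```

```text
7.75 [ 0.5392 -0.0043  0.1899] [-0.     1.    -0.001] [ 0.003 -0.001 -1.   ] [-0.7  0.4 -0.3] 0.064 0.0 [-0.22  0.03  1.88 -0.    1.23 -0.22]
```

Emit:
servo_tool(increments="2.5 -2.3 0 0 0 -0.1 0.5; 5 -4.6 0 0 0 -0.2 0.5; 7.2 -6.8 0 0 0 -0.3 0.5; 7.2 -6.8 0 0 0 -0.3 0.5; 7.2 -6.8 0 0 0 -0.3 0.5")

```text
clock: 8.17
eef_pos: [0.4685, 0.0688, 0.1865]
tool_rot: [-0.001, 0.593, 0.805, -0.001]
contact_force: [0.4, -0.1, 0.8]
grip_width: 0.0427
grip_force: 0.0
```

Emit:
servo_tool(increments="0 0 2 0 0 0 0.5; 0 0 5 0 0 0 0.5; 0 0 7 0 0 0 0.5; 0 0 8 0 0 0 0.5; 0 0 8 0 0 0 0.5")

```text
clock: 8.58
eef_pos: [0.4685, 0.0675, 0.1052]
tool_rot: [-0.003, 0.594, 0.804, -0.002]
contact_force: [-0.4, 0.6, 0.3]
grip_width: 0.0424
grip_force: 0.0
```

```bash
python3 - <<'E'
from h import *
rep(); ps=st(); im=imaging.snapshot("wrist"); 
for P in ([.4703,.0679,.085],[.538,-.004,.106]):
    q=wproj(P,ps); print(q); cv2.circle(im,tuple(int(x) for x in q),2,(0,0,255),-1)
cv2.imwrite("pics/w4.png",im)
E
```

```text
8.58 [0.4685 0.0675 0.1052] [-0.294  0.956  0.002] [-0.006  0.001 -1.   ] [-0.4  0.6  0.3] 0.0424 0.0 [-0.1  -0.01  2.09 -0.    1.07 -0.4 ]
[326.38871711 284.31254718]
[403.3313717  439.52573928]
```

View pics/w4.png

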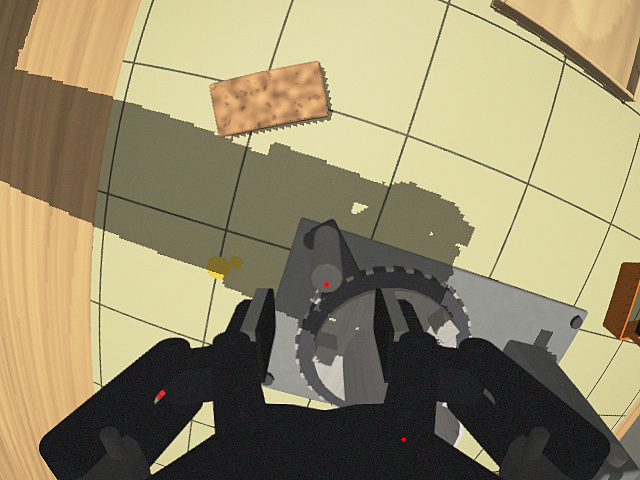

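Emit:
servo_tool(increments="0.2 0.1 2 0 0 0 0.5; 0.2 0.1 4 0 0 0 0.5; 0.2 0.1 5.3 0 0 0 0.5; 0.2 0.1 5.7 0 0 0 0.5; 0.2 0.1 5.7 0 0 0 0.5")

```text
clock: 9.05
eef_pos: [0.4711, 0.0699, 0.0515]
tool_rot: [-0.0, 0.594, 0.805, -0.0]
contact_force: [0.0, -0.8, 0.5]
grip_width: 0.043
grip_force: 0.0
```

Emit:
servo_tool(increments="0 0 0 0 0 0 0.4; 0 0 0 0 0 0 0.3; 0 0 0 0 0 0 0.2; 0 0 0 0 0 0 0; 0 0 0 0 0 0 0")

```text
clock: 9.47
eef_pos: [0.4703, 0.07, 0.0524]
tool_rot: [-0.001, 0.593, 0.805, -0.001]
contact_force: [-6.4, -0.4, 7.4]
grip_width: 0.0144
grip_force: 58.3
```

```bash
python3 - <<'E'
from h import *
rep(); s,p,r=st(); C=np.array([.538,-.004]); d=p[:2]-C; th=np.arctan2(d[1],d[0]); print(np.hypot(*d),np.degrees(th))
X=r.as_matrix()[:2,0];Y=r.as_matrix()[:2,1]
for a in np.arange(th,np.radians(76),-np.radians(4)):
    q=C+.1*np.array([np.cos(a),np.sin(a)])-p[:2]; print(round(np.degrees(a),1),(q@X*100).round(2),(q@Y*100).round(2))
E
```

```text
9.47 [0.4703 0.07   0.0524] [-0.296  0.955  0.   ] [-0.002 -0.    -1.   ] [-6.4 -0.4  7.4] 0.0144 58.3 [-0.09  0.09  2.1  -0.    0.95 -0.39]
0.1002978190256163 132.46782822027856
132.5 -0.03 0.01
128.5 0.25 0.65
124.5 0.48 1.31
120.5 0.66 1.99
116.5 0.8 2.67
112.5 0.89 3.36
108.5 0.93 4.06
104.5 0.92 4.76
100.5 0.86 5.45
96.5 0.75 6.14
92.5 0.6 6.82
88.5 0.4 7.49
84.5 0.15 8.15
80.5 -0.14 8.78
76.5 -0.48 9.39
```

Emit:
servo_tool(increments="0.25 0.65 0 0 0 0 0; 0.48 1.31 0 0 0 0 0; 0.66 1.99 0 0 0 0 0; 0.8 2.67 0 0 0 0 0; 0.89 3.36 0 0 0 0 0")

```text
clock: 9.88
eef_pos: [0.4975, 0.0904, 0.0523]
tool_rot: [-0.004, 0.594, 0.804, -0.001]
contact_force: [-15.5, 16.5, 17.2]
grip_width: 0.0144
grip_force: 59.6
```

Emit:
servo_tool(increments="0.04 0.7 0 0 0 0 0; 0.03 1.4 0 0 0 0 0; -0.03 2.09 0 0 0 0 0; -0.14 2.78 0 0 0 0 0; -0.29 3.46 0 0 0 0 0")

```text
clock: 10.3
eef_pos: [0.5316, 0.0993, 0.0521]
tool_rot: [-0.005, 0.594, 0.804, 0.0]
contact_force: [-16.0, 11.1, 14.5]
grip_width: 0.0147
grip_force: 59.8
```

Emit:
servo_tool(increments="-0.1 0.33 0 0 0 0 0; -0.2 0.67 0 0 0 0 0; -0.33 1 0 0 0 0 0; -0.45 1.33 0 0 0 0 0; -0.45 1.33 0 0 0 0 0")

```text
clock: 10.72
eef_pos: [0.5457, 0.0988, 0.052]
tool_rot: [-0.005, 0.594, 0.804, 0.0]
contact_force: [-10.8, 11.0, 10.5]
grip_width: 0.0145
grip_force: 59.9
```

```bash
python3 - <<'E'
from h import *
rep(); s,p,r=st(); C=np.array([.538,-.004]); d=p[:2]-C; th=np.arctan2(d[1],d[0]); print(np.hypot(*d),np.degrees(th))
E
```

```text
10.72 [0.5457 0.0988 0.052 ] [-0.294  0.956  0.008] [-0.007  0.006 -1.   ] [-10.8  11.   10.5] 0.0145 59.9 [-0.03  0.26  1.9   0.01  0.99 -0.33]
0.10305130644296007 85.69261769745611
```

Emit:
servo_tool(increments="-0.1 0.2 0 0 0 0 0; -0.2 0.4 0 0 0 0 0; -0.3 0.6 0 0 0 0 0; -0.35 0.7 0 0 0 0 0; -0.35 0.7 0 0 0 0 0")

```text
clock: 11.13
eef_pos: [0.5524, 0.0968, 0.0517]
tool_rot: [-0.005, 0.593, 0.805, -0.001]
contact_force: [-15.1, 9.4, 11.9]
grip_width: 0.0141
grip_force: 60.8
```

Emit:
servo_tool(increments="-0.1 0.15 0 0 0 0 0; -0.15 0.3 0 0 0 0 0; -0.15 0.3 0 0 0 0 0; -0.15 0.3 0 0 0 0 0; -0.15 0.3 0 0 0 0 0")

```text
clock: 11.55
eef_pos: [0.5533, 0.0967, 0.0517]
tool_rot: [-0.007, 0.593, 0.805, -0.003]
contact_force: [-26.3, 9.5, 21.0]
grip_width: 0.0143
grip_force: 62.3
```

```bash
python3 - <<'E'
from h import *
rep(); s,p,r=st(); C=np.array([.538,-.004]); d=p[:2]-C; th=np.arctan2(d[1],d[0]); print(np.hypot(*d),np.degrees(th))
E
```

```text
11.55 [0.5533 0.0967 0.0517] [-0.296  0.955  0.009] [-0.015  0.004 -1.   ] [-26.3   9.5  21. ] 0.0143 62.3 [-0.03  0.28  1.88  0.    1.   -0.33]
0.10188401012817418 81.35277741020705
```

Emit:
servo_tool(increments="0.05 -0.2 0 0 0 0 0; 0.1 -0.3 0 0 0 0 0.3; 0.1 -0.3 0 0 0 0 0.5; 0.1 -0.3 0 0 0 0 0.5; 0.1 -0.3 0 0 0 0 0.5")

```text
clock: 11.97
eef_pos: [0.5569, 0.0936, 0.0521]
tool_rot: [0.001, 0.594, 0.805, 0.0]
contact_force: [0.8, 0.4, 0.1]
grip_width: 0.0426
grip_force: 0.0
```

Emit:
servo_tool(increments="0 0 -2 0 0 0 0.5; 0 0 -5 0 0 0 0.5; 0 0 -8.5 0 0 0 0.5; 0 0 -12 0 0 0 0.7; 0 0 -15 0 0 0 0.7")

```text
clock: 12.38
eef_pos: [0.5569, 0.0935, 0.2043]
tool_rot: [0.001, 0.594, 0.805, 0.001]
contact_force: [1.2, 0.7, -0.4]
grip_width: 0.0598
grip_force: 0.0
```

```bash
python3 - <<'E'
from h import *
rep(); im=imaging.snapshot("top"); cv2.imwrite("pics/t2.png",im)
im2=imaging.snapshot("wrist"); o=np.zeros((500,800,3),np.uint8)
o[:,:440]=cv2.resize(im[160:335,250:404],(440,500),interpolation=cv2.INTER_CUBIC); o[:270,440:]=cv2.resize(im2,(360,270)); cv2.imwrite("pics/c5.png",o)
E
```

```text
12.38 [0.5569 0.0935 0.2043] [-0.295  0.955 -0.001] [ 0.003 -0.    -1.   ] [ 1.2  0.7 -0.4] 0.0598 0.0 [-0.03  0.07  1.8  -0.    1.26 -0.33]
```

View pics/c5.png

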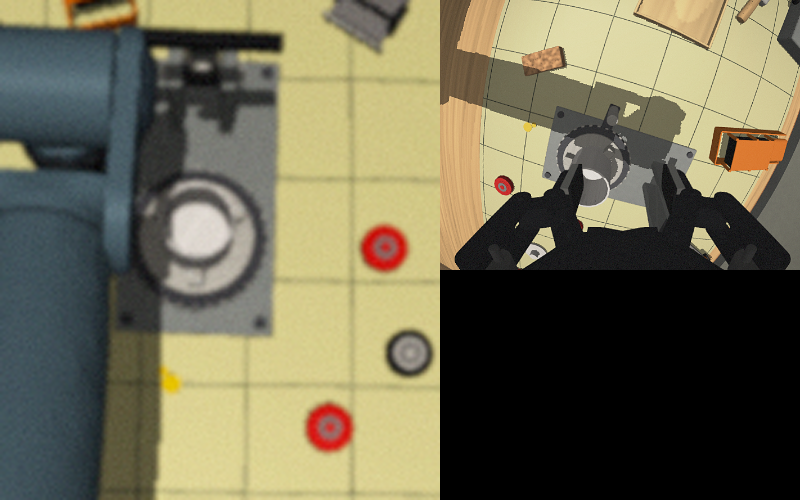

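```bash
cat >> h.py <<'E'
OBJ={"lid":(436,277,14),"wA":(415,206,10),"wB":(448,244,10),"wC":(393,284,10)}
def check(names=OBJ):
    a=cv2.imread("pics/top0.png"); b=imaging.snapshot("top")
    for n in names:
        u,v,h=OBJ[n]; t=a[v-h:v+h+1,u-h:u+h+1]; y0,x0=max(v-h-30,0),u-h-30
        m=cv2.matchTemplate(b[y0:v+h+31,x0:u+h+31],t,cv2.TM_CCOEFF_NORMED); _,s,_,l=cv2.minMaxLoc(m)
        print(n,"shift px",l[0]-30,l[1]-30,"score",round(s,2))
E
python3 - <<'E'
from h import *
ps=st()
for u,v in((306,199),(303,199),(309,202)):
    q=wground(u,v,.085,ps)[:2]-[.538,-.004]; print("peg",np.degrees(np.arctan2(q[1],q[0])),np.hypot(*q))
r=R.from_matrix(np.array([[-.006,1,0],[1,.006,0],[0,0,-1]]).T); w=({},np.array([.45,-.2982,.231]),r)
for n,u,v,z in(("wC",306,104,.014),("wA",509.5,175,.014),("wB",411.5,252.5,.014),("lid",324,221,.009)): print(n,wground(u,v,z,w).round(4))
im=cv2.imread("pics/w1.png"); g=cv2.cvtColor(im,cv2.COLOR_BGR2GRAY)
for n,u,v,k in(("wC",306,104,26),("wA",509,175,24),("wB",411,253,24)):
    c=g[v-32:v+33,u-32:u+33]; m=(c<48).astype(np.uint8); n_,l,s,ce=cv2.connectedComponentsWithStats(m); i=1+np.argmax(s[1:,4]); print(n,s[i],s[i][:2]+(s[i][2:4]-1)/2+[u-32,v-32])
check()
E
```

```text
peg 87.02248744699027 0.11332146209946803
peg 88.07405677259068 0.1125954491818052
peg 85.57981225046454 0.11198412508284475
wC [ 0.4329 -0.2041  0.014 ]
wA [ 0.6468 -0.2664  0.014 ]
wB [ 0.5427 -0.3529  0.014 ]
lid [ 0.4507 -0.321   0.009 ]
wC [  8  10  47  46 866] [305.  104.5]
wA [ 12  11  40  42 681] [508.5 174.5]
wB [ 11  11  42  42 705] [410.5 252.5]
lid shift px 0 0 score 0.99
wA shift px 0 0 score 1.0
wB shift px 0 0 score 1.0
wC shift px 0 0 score 1.0
```

Emit:
servo_tool(increments="-2 -1.7 0 0 0 0.06 0.8; -4.4 -3.7 0 0 0 0.12 0.8; -7.4 -6.2 0 0 0 0.18 0.8; -10.4 -8.7 0 0 0 0.24 0.8; -12.4 -10.4 0 0 0 0.3 0.8")

```text
clock: 12.95
eef_pos: [0.4914, -0.0574, 0.1996]
tool_rot: [-0.001, 0.709, 0.706, -0.001]
contact_force: [0.4, -0.7, 0.5]
grip_width: 0.0682
grip_force: 0.0
```

Emit:
servo_tool(increments="-3.3 -1.4 0 0 0 0 0.8; -7 -3 0 0 0 0 0.8; -10.7 -4.5 0 0 0 0 0.8; -14 -5.9 0 0 0 0 0.8; -14.9 -6.3 0 0 0 0 0.8")

```text
clock: 13.37
eef_pos: [0.4281, -0.2078, 0.2]
tool_rot: [-0.001, 0.709, 0.705, -0.001]
contact_force: [-0.3, -0.3, -0.2]
grip_width: 0.0684
grip_force: 0.0
```

```bash
python3 - <<'E'
from h import *
rep(); ps=st(); s,p,r=ps
im=imaging.snapshot("wrist"); cv2.imwrite("pics/w6.png",im)
a=cv2.imread("pics/w2.png"); hw=.0428; I=({},np.zeros(3),R.identity())
for z in(0,-.013):
  print(z,[wproj([x,y,z],I).round(0) for x in(.011,-.011) for y in(-hw,hw)])
print("wheel C px",wproj([.432,-.204,.014],ps),wproj([.432,-.204+.023,.014],ps))
g=cv2.cvtColor(im,cv2.COLOR_BGR2GRAY); u,v=wproj([.432,-.204,.014],ps).astype(int)
c=g[v-40:v+41,u-40:u+41]; m=(c<48).astype(np.uint8); n_,l,st_,ce=cv2.connectedComponentsWithStats(m); i=1+np.argmax(st_[1:,4]); q=st_[i][:2]+(st_[i][2:4]-1)/2+[u-40,v-40]; print(st_[i],q,wground(*q,.014,ps))
E
```

```text
13.37 [ 0.4281 -0.2078  0.2   ] [0.005 1.    0.   ] [-0.002  0.    -1.   ] [-0.3 -0.3 -0.2] 0.0684 0.0 [-0.69 -0.14  2.02 -0.    1.27 -0.68]
0 [array([223., 280.]), array([421., 280.]), array([228., 324.]), array([416., 324.])]
-0.013 [array([215., 293.]), array([429., 293.]), array([221., 339.]), array([422., 339.])]
wheel C px [327.81721015 203.254249  ] [327.75801789 178.12614966]
[ 17  14  49  50 983] [328.  201.5] [ 0.43216863 -0.20237529  0.014     ]
```

View pics/w6.png

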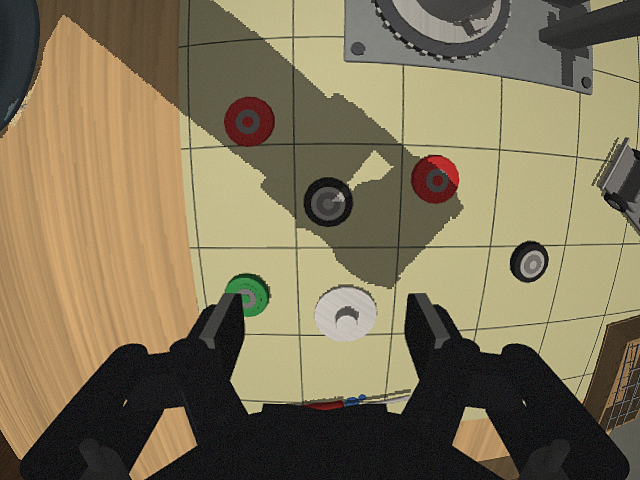

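Emit:
servo_tool(increments="0.3 0.2 3 0 0 0 0.8; 0.5 0.4 6.5 0 0 0 0.8; 0.5 0.4 10 0 0 0 0.8; 0.5 0.4 13.5 0 0 0 0.8; 0.5 0.4 17 0 0 0 0.8")

```text
clock: 13.83
eef_pos: [0.4339, -0.198, 0.0289]
tool_rot: [-0.001, 0.707, 0.707, 0.0]
contact_force: [0.2, -0.9, 0.8]
grip_width: 0.0682
grip_force: 0.0
```

Emit:
servo_tool(increments="0 0 1.5 0 0 0 0.8; 0 0 2.5 0 0 0 0.8; 0 0 3 0 0 0 0.8; 0 0 3 0 0 0 0.8; 0 0 3 0 0 0 0.6")

```text
clock: 14.25
eef_pos: [0.4351, -0.1997, 0.0021]
tool_rot: [0.001, 0.707, 0.707, 0.0]
contact_force: [0.8, -0.2, 0.6]
grip_width: 0.0578
grip_force: 0.0
```

Emit:
servo_tool(increments="0 0 0 0 0 0 0.4; 0 0 0 0 0 0 0.3; 0 0 0 0 0 0 0.3; 0 0 0 0 0 0 0.3; 0 0 0 0 0 0 0.3")

```text
clock: 14.67
eef_pos: [0.4356, -0.2003, 0.0032]
tool_rot: [0.002, 0.707, 0.707, 0.0]
contact_force: [-1.4, 1.4, 5.5]
grip_width: 0.0432
grip_force: 60.7
```

```bash
python3 -c "
from h import *
rep()"
```

```text
14.67 [ 0.4356 -0.2003  0.0032] [ 0.     1.    -0.002] [ 0.003 -0.002 -1.   ] [-1.4  1.4  5.5] 0.0432 60.7 [-0.67  0.2   2.1   0.    0.84 -0.67]
```

Emit:
servo_tool(increments="0 0 -2 0 0 0 0.3; 0 0 -5 0 0 0 0.3; 0 0 -8.5 0 0 0 0.3; 0 0 -12 0 0 0 0.3; 0 0 -15 0 0 0 0.3")

```text
clock: 15.08
eef_pos: [0.4349, -0.1998, 0.1548]
tool_rot: [0.002, 0.707, 0.707, 0.0]
contact_force: [0.8, -1.2, -0.7]
grip_width: 0.0433
grip_force: 61.0
```

Emit:
servo_tool(increments="2.5 1.3 0 0 0 0 0.3; 5.7 3 0 0 0 0 0.3; 9 4.7 0 0 0 0 0.3; 12.3 6.4 0 0 0 0 0.3; 15.5 8.1 0 0 0 0 0.3")

```text
clock: 15.5
eef_pos: [0.5163, -0.0428, 0.1527]
tool_rot: [0.001, 0.707, 0.707, 0.001]
contact_force: [0.4, 0.2, 0.0]
grip_width: 0.0432
grip_force: 61.0
```

Emit:
servo_tool(increments="2.5 1.3 0 0 0 0 0.3; 4.2 2.2 0 0 0 0 0.3; 4.2 2.2 0 0 0 0 0.3; 4.2 2.2 0 0 0 0 0.3; 4.2 2.2 0 0 0 0 0.3")

```text
clock: 15.92
eef_pos: [0.5372, -0.0029, 0.1518]
tool_rot: [0.0, 0.707, 0.707, 0.0]
contact_force: [0.7, -0.3, -0.3]
grip_width: 0.0436
grip_force: 61.0
```

```bash
python3 -c "
from h import *
rep();check(['wA','wB','lid']);rep()"
```

```text
15.92 [ 0.5372 -0.0029  0.1518] [ 0.  1. -0.] [ 0.001 -0.    -1.   ] [ 0.7 -0.3 -0.3] 0.0436 61.0 [-0.22  0.07  1.91 -0.    1.16 -0.22]
wA shift px 0 0 score 1.0
wB shift px 0 0 score 1.0
lid shift px 0 0 score 0.99
15.97 [ 0.5371 -0.0032  0.1517] [ 0.001  1.    -0.   ] [ 0. -0. -1.] [ 0.  -0.2 -0.6] 0.0436 61.0 [-0.22  0.07  1.91 -0.    1.16 -0.22]
```

Emit:
servo_tool(increments="0 0.1 1.5 0 0 0 0.3; 0 0.1 3 0 0 0 0.3; 0 0.1 4 0 0 0 0.3; 0 0.1 4.3 0 0 0 0.3; 0 0.1 4.3 0 0 0 0.3")

```text
clock: 16.38
eef_pos: [0.5374, -0.0029, 0.1074]
tool_rot: [-0.001, 0.707, 0.707, -0.001]
contact_force: [-0.3, -0.2, -0.1]
grip_width: 0.0431
grip_force: 61.0
```

Emit:
servo_tool(increments="0 0 0 0 0 0 0.3; 0 0 0 0 0 0 0.3; 0 0 0 0 0 0 0.85; 0 0 0 0 0 0 0.85; 0 0 0 0 0 0 0.85")

```text
clock: 16.8
eef_pos: [0.5386, -0.0024, 0.1088]
tool_rot: [0.0, 0.707, 0.707, 0.0]
contact_force: [0.3, -0.2, 0.1]
grip_width: 0.0723
grip_force: 0.0
```

Emit:
servo_tool(increments="0 0 -2 0 0 0 0.85; 0 0 -5 0 0 0 0.8; -1 0 -7 0 0 0 0.8; -3 0 -8 0 0 0 0.8; -6 0.5 -9 0 0 0 0.8")

```text
clock: 17.22
eef_pos: [0.5434, -0.0615, 0.2001]
tool_rot: [0.001, 0.706, 0.708, 0.001]
contact_force: [0.9, 0.6, -0.8]
grip_width: 0.0684
grip_force: 0.0
```

```bash
python3 - <<'E'
from h import *
rep(); ps=st(); im=imaging.snapshot("wrist"); q=wproj([.538,-.004,.05],ps); print(q); cv2.imwrite("pics/w7.png",im)
u,v=q.astype(int); u=max(u,80); v=max(v,80); cv2.imwrite("pics/c7.png",cv2.resize(im[v-80:v+80,u-80:u+80],None,fx=2.5,fy=2.5))
E
```

```text
17.22 [ 0.5434 -0.0615  0.2001] [-0.003  1.    -0.   ] [ 0.002 -0.    -1.   ] [ 0.9  0.6 -0.8] 0.0684 0.0 [-0.32  0.03  1.85  0.    1.25 -0.32]
[315.83749188 146.20597485]
```

View pics/c7.png

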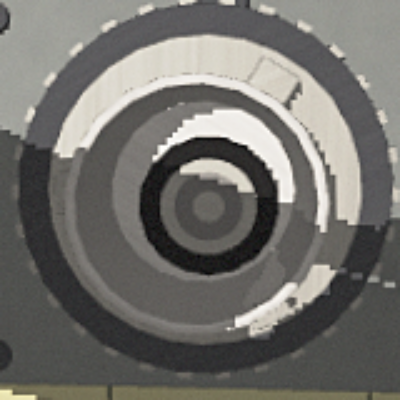

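Emit:
servo_tool(increments="-3 0 0 0 0 0 0.8; -6.5 0 0 0 0 0 0.8; -10 1 0 0 0 0 0.8; -13 3 0 0 0 0 0.8; -15.5 5.5 0 0 0 0 0.8")

```text
clock: 17.68
eef_pos: [0.5982, -0.2197, 0.1985]
tool_rot: [0.0, 0.708, 0.706, -0.0]
contact_force: [0.1, 0.2, 1.0]
grip_width: 0.0685
grip_force: 0.0
```

Emit:
servo_tool(increments="-2 2.4 0 0 0 0 0.8; -4 4.8 0 0 0 0 0.8; -5 4.8 0 0 0 0 0.8; -5 4.8 0 0 0 0 0.8; -5 4.8 0 0 0 0 0.8")

```text
clock: 18.1
eef_pos: [0.6457, -0.2671, 0.1978]
tool_rot: [-0.001, 0.707, 0.707, -0.0]
contact_force: [0.2, -0.5, -0.4]
grip_width: 0.0681
grip_force: 0.0
```

```bash
cat >> h.py <<'E'
def whl(P):
    ps=st(); im=imaging.snapshot("wrist"); g=cv2.cvtColor(im,cv2.COLOR_BGR2GRAY); u,v=wproj([P[0],P[1],.014],ps).astype(int); k=45
    y0,x0=max(v-k,0),max(u-k,0); c=g[y0:v+k,x0:u+k]; n,l,s,ce=cv2.connectedComponentsWithStats((c<48).astype(np.uint8)); i=1+np.argmax(s[1:,4])
    q=s[i][:2]+(s[i][2:4]-1)/2+[x0,y0]; W=wground(*q,.014,ps); d=W-ps[1]; X=ps[2].as_matrix()
    print("exp px",(u,v),"got",q,s[i],"pos",W.round(4),"shift cm x,y,z(TCP->0.001)",(d@X[:,0]*100).round(2),(d@X[:,1]*100).round(2),((ps[1][2]-.001)*100).round(2))
E
python3 - <<'E'
from h import *
rep(); whl((.6465,-.2667)); check(["wB","lid"])
w=({},np.array([.5434,-.0615,.2001]),R.from_matrix(np.array([[-.003,1,0],[1,.003,0],[0,0,-1]]).T)); print("tin",wground(315,150,.106,w))
E
```

```text
18.1 [ 0.6457 -0.2671  0.1978] [0.001 1.    0.001] [-0.001  0.001 -1.   ] [ 0.2 -0.5 -0.4] 0.0681 0.0 [-0.55  0.38  1.45  0.    1.31 -0.55]
exp px (np.int64(324), np.int64(207)) got [327. 206.] [ 23  20  51  49 985] pos [ 0.649  -0.2653  0.014 ] shift cm x,y,z(TCP->0.001) 0.17 0.35 19.68
wB shift px 0 0 score 0.99
lid shift px 0 0 score 0.88
tin [ 0.53840548 -0.0029491   0.106     ]
```

Emit:
servo_tool(increments="0.1 0.2 3 0 0 0 0.8; 0.1 0.3 6.5 0 0 0 0.8; 0.1 0.3 10 0 0 0 0.8; 0.1 0.3 13.5 0 0 0 0.8; 0.1 0.3 16.8 0 0 0 0.8")

```text
clock: 18.62
eef_pos: [0.6485, -0.2649, 0.0292]
tool_rot: [-0.0, 0.707, 0.707, 0.0]
contact_force: [0.8, 0.7, -0.5]
grip_width: 0.0682
grip_force: 0.0
```

Emit:
servo_tool(increments="0 0 1.5 0 0 0 0.8; 0 0 2.5 0 0 0 0.8; 0 0 2.8 0 0 0 0.8; 0 0 2.8 0 0 0 0.8; 0 0 2.8 0 0 0 0.6")

```text
clock: 19.03
eef_pos: [0.6508, -0.2671, 0.0048]
tool_rot: [0.002, 0.707, 0.707, 0.0]
contact_force: [0.6, -0.5, 0.5]
grip_width: 0.0578
grip_force: 0.0
```

Emit:
servo_tool(increments="0 0 0 0 0 0 0.4; 0 0 0 0 0 0 0.3; 0 0 0 0 0 0 0.3; 0 0 0 0 0 0 0.3; 0 0 0 0 0 0 0.3")

```text
clock: 19.45
eef_pos: [0.6512, -0.2674, 0.0056]
tool_rot: [0.002, 0.707, 0.707, 0.001]
contact_force: [-0.8, 0.5, 6.9]
grip_width: 0.043
grip_force: 60.7
```

Emit:
servo_tool(increments="0 0 -2 0 0 0 0.3; 0 0 -5 0 0 0 0.3; 0 0 -8.5 0 0 0 0.3; 0 0 -12 0 0 0 0.3; 0 0 -15 0 0 0 0.3")

```text
clock: 19.87
eef_pos: [0.65, -0.2668, 0.1561]
tool_rot: [0.002, 0.707, 0.707, 0.0]
contact_force: [0.9, -0.3, 0.1]
grip_width: 0.0429
grip_force: 60.9
```

```bash
python3 -c "
from h import *
rep()"
```

```text
19.87 [ 0.65   -0.2668  0.1561] [ 0.     1.    -0.002] [ 0.003 -0.002 -1.   ] [ 0.9 -0.3  0.1] 0.0429 60.9 [-0.55  0.43  1.47  0.    1.24 -0.55]
```

Emit:
servo_tool(increments="0.5 -2.7 0 0 0 0 0.3; 1.5 -6 0 0 0 0 0.3; 4 -9 0 0 0 0 0.3; 7.5 -11.2 0 0 0 0 0.3; 11 -11.2 0 0 0 0 0.3")

```text
clock: 20.28
eef_pos: [0.5338, -0.1556, 0.1523]
tool_rot: [-0.001, 0.708, 0.706, -0.0]
contact_force: [0.7, 0.7, -0.2]
grip_width: 0.0429
grip_force: 61.0
```

Emit:
servo_tool(increments="3.5 0 0 0 0 0 0.3; 7 0 0 0 0 0 0.3; 10.5 0 0 0 0 0 0.3; 13.5 0 0 0 0 0 0.3; 15.3 0 0 0 0 0 0.3")

```text
clock: 20.7
eef_pos: [0.5372, -0.0007, 0.1534]
tool_rot: [0.001, 0.706, 0.708, 0.001]
contact_force: [0.3, -0.2, -0.7]
grip_width: 0.0426
grip_force: 61.0
```

Emit:
servo_tool(increments="0 0 0 0 0 0 0.3; 0 0 0 0 0 0 0.3; 0 0 0 0 0 0 0.3; 0 0 1.5 0 0 0 0.3; 0 0 2 0 0 0 0.3")

```text
clock: 21.12
eef_pos: [0.5369, -0.0046, 0.1314]
tool_rot: [-0.0, 0.708, 0.706, -0.0]
contact_force: [-0.2, -1.1, -1.2]
grip_width: 0.0429
grip_force: 61.0
```

```bash
python3 -c "
from h import *
rep(); bot.sense()"
```

```text
21.12 [ 0.5369 -0.0046  0.1314] [ 0.002  1.    -0.   ] [-0.001 -0.    -1.   ] [-0.2 -1.1 -1.2] 0.0429 61.0 [-0.22  0.1   1.92 -0.    1.12 -0.22]
```

Emit:
servo_tool(increments="0 0.1 1.5 0 0 0 0.3; 0 0.1 2.2 0 0 0 0.3; 0 0.1 2.5 0 0 0 0.3; 0 0.1 2.5 0 0 0 0.3; 0 0.1 2.5 0 0 0 0.3")

```text
clock: 21.53
eef_pos: [0.5385, -0.0037, 0.1076]
tool_rot: [0.0, 0.707, 0.707, 0.0]
contact_force: [-0.2, -0.3, -0.7]
grip_width: 0.0424
grip_force: 61.0
```

Emit:
servo_tool(increments="0 0 0 0 0 0 0.3; 0 0 0 0 0 0 0.85; 0 0 0 0 0 0 0.85; 0 0 0 0 0 0 0.85; 0 0 -1 0 0 0 0.85")

```text
clock: 21.95
eef_pos: [0.5369, -0.0031, 0.1159]
tool_rot: [-0.002, 0.707, 0.707, -0.001]
contact_force: [-0.3, -0.1, -0.1]
grip_width: 0.0726
grip_force: 0.0
```

Emit:
servo_tool(increments="0 0 -2.5 0 0 0 0.85; 0 0 -5.5 0 0 0 0.8; -2 0.2 -8.5 0 0 0 0.8; -5.5 0.4 -8.5 0 0 0 0.8; -9 0.4 -8.5 0 0 0 0.8")

```text
clock: 22.37
eef_pos: [0.5442, -0.0943, 0.2065]
tool_rot: [0.003, 0.706, 0.708, 0.001]
contact_force: [0.0, -0.4, -0.2]
grip_width: 0.0684
grip_force: 0.0
```

Emit:
servo_tool(increments="-3.5 0 0 0 0 0 0.8; -7 0 0 0 0 0 0.8; -10.5 0 0 0 0 0 0.8; -14 0 0 0 0 0 0.8; -17.5 0 0 0 0 0 0.8")

```text
clock: 22.78
eef_pos: [0.5422, -0.2701, 0.2034]
tool_rot: [0.0, 0.707, 0.707, 0.0]
contact_force: [1.9, 0.9, 0.0]
grip_width: 0.0683
grip_force: 0.0
```

Emit:
servo_tool(increments="-3.5 0 0 0 0 0 0.8; -6.5 0 0 0 0 0 0.8; -8.4 0 0 0 0 0 0.8; -8.4 0 0 0 0 0 0.8; -8.4 0 0 0 0 0 0.8")

```text
clock: 23.2
eef_pos: [0.5422, -0.353, 0.2028]
tool_rot: [0.0, 0.708, 0.707, 0.0]
contact_force: [0.1, 0.9, 0.0]
grip_width: 0.0683
grip_force: 0.0
```

```bash
python3 -c "
from h import *
rep(); whl((.542,-.353)); check(['lid'])"
```

```text
23.2 [ 0.5422 -0.353   0.2028] [0.001 1.    0.   ] [ 0.  0. -1.] [0.1 0.9 0. ] 0.0683 0.0 [-0.75  0.26  1.59  0.    1.29 -0.75]
exp px (np.int64(322), np.int64(206)) got [325. 207.] [ 24  22  49  49 964] pos [ 0.5439 -0.3534  0.014 ] shift cm x,y,z(TCP->0.001) -0.04 0.17 20.18
lid shift px 3 7 score 0.28
```

Emit:
servo_tool(increments="0 0.1 3 0 0 0 0.8; 0 0.1 6.5 0 0 0 0.8; 0 0.1 10 0 0 0 0.8; 0 0.1 13.5 0 0 0 0.8; 0 0.1 17 0 0 0 0.8")

```text
clock: 23.72
eef_pos: [0.5437, -0.3507, 0.0314]
tool_rot: [0.0, 0.706, 0.708, 0.0]
contact_force: [0.6, 0.4, 0.1]
grip_width: 0.0686
grip_force: 0.0
```

Emit:
servo_tool(increments="0 0 1.5 0 0 0 0.8; 0 0 2.8 0 0 0 0.8; 0 0 3.3 0 0 0 0.8; 0 0 3.3 0 0 0 0.8; 0 0 3.3 0 0 0 0.6")

```text
clock: 24.13
eef_pos: [0.5445, -0.3531, 0.0012]
tool_rot: [0.002, 0.707, 0.707, 0.0]
contact_force: [-0.3, 0.5, 0.7]
grip_width: 0.0578
grip_force: 0.0
```

Emit:
servo_tool(increments="0 0 0 0 0 0 0.4; 0 0 0 0 0 0 0.3; 0 0 0 0 0 0 0.3; 0 0 0 0 0 0 0.3; 0 0 0 0 0 0 0.3")

```text
clock: 24.55
eef_pos: [0.5449, -0.3538, 0.0022]
tool_rot: [0.002, 0.707, 0.707, 0.0]
contact_force: [0.2, 1.4, 7.2]
grip_width: 0.0433
grip_force: 61.5
```

Emit:
servo_tool(increments="0 0 -2 0 0 0 0.3; 0 0 -5 0 0 0 0.3; 0 0 -8.5 0 0 0 0.3; 0 0 -12 0 0 0 0.3; 0 0 -15 0 0 0 0.3")

```text
clock: 24.97
eef_pos: [0.5437, -0.3529, 0.1528]
tool_rot: [0.002, 0.707, 0.707, 0.0]
contact_force: [0.5, -0.4, 0.1]
grip_width: 0.0433
grip_force: 61.0
```

Emit:
servo_tool(increments="2.5 0 0 0 0 0 0.3; 6 0 0 0 0 0 0.3; 9.5 0 0 0 0 0 0.3; 13 0 0 0 0 0 0.3; 16.5 0 0 0 0 0 0.3")

```text
clock: 25.38
eef_pos: [0.5432, -0.1861, 0.1502]
tool_rot: [0.001, 0.707, 0.707, 0.0]
contact_force: [0.5, 0.5, -0.0]
grip_width: 0.0436
grip_force: 61.0
```

```bash
python3 -c "
from h import *
rep(); check(['lid'])"
```

```text
25.38 [ 0.5432 -0.1861  0.1502] [ 0.001  1.    -0.001] [ 0.001 -0.001 -1.   ] [ 0.5  0.5 -0. ] 0.0436 61.0 [-0.53  0.16  1.82  0.    1.17 -0.53]
lid shift px 0 0 score 0.99
```

Lid unmoved. On to the tin with the third wheel.

Emit:
servo_tool(increments="3.5 -0.1 0 0 0 0 0.3; 7 -0.3 0 0 0 0 0.3; 10.5 -0.5 0 0 0 0 0.3; 14 -0.5 0 0 0 0 0.3; 18.2 -0.5 0 0 0 0 0.3")

```text
clock: 25.85
eef_pos: [0.5385, -0.005, 0.1503]
tool_rot: [0.001, 0.708, 0.707, 0.0]
contact_force: [0.1, 0.2, -0.2]
grip_width: 0.0431
grip_force: 61.0
```

Emit:
servo_tool(increments="0 0 0 0 0 0 0.3; 0 0 0 0 0 0 0.3; 0 0 0 0 0 0 0.3; 0 0 1.5 0 0 0 0.3; 0 0 2 0 0 0 0.3")

```text
clock: 26.27
eef_pos: [0.538, -0.0072, 0.1284]
tool_rot: [-0.0, 0.708, 0.706, -0.0]
contact_force: [-0.3, 0.6, -1.4]
grip_width: 0.0434
grip_force: 61.0
```

```bash
python3 -c "
from h import *
rep()"
```

```text
26.27 [ 0.538  -0.0072  0.1284] [ 0.002  1.    -0.   ] [-0.001 -0.    -1.   ] [-0.3  0.6 -1.4] 0.0434 61.0 [-0.22  0.1   1.92 -0.    1.12 -0.22]
```

Emit:
servo_tool(increments="0.2 0 1.2 0 0 0 0.3; 0.3 0 2 0 0 0 0.3; 0.3 0 2.2 0 0 0 0.3; 0.3 0 2.2 0 0 0 0.3; 0.3 0 2.2 0 0 0 0.3")

```text
clock: 26.68
eef_pos: [0.5384, -0.0029, 0.1073]
tool_rot: [-0.0, 0.707, 0.707, -0.0]
contact_force: [0.7, 0.2, 0.7]
grip_width: 0.0434
grip_force: 61.0
```

Emit:
servo_tool(increments="0 0 0 0 0 0 0.3; 0 0 0 0 0 0 0.85; 0 0 0 0 0 0 0.85; 0 0 0 0 0 0 0.85; 0 0 -1 0 0 0 0.85")

```text
clock: 27.1
eef_pos: [0.5369, -0.0024, 0.1159]
tool_rot: [-0.002, 0.707, 0.707, -0.001]
contact_force: [-0.3, -0.2, -0.2]
grip_width: 0.0726
grip_force: 0.0
```

Emit:
servo_tool(increments="0 0 -2.5 0 0 0 0.85; 0 0 -5.5 0 0 0 0.8; -1.5 0 -8.5 0 0 0 0.8; -4 0 -8.5 0 0 0 0.8; -5.5 0 -8.5 0 0 0 0.8")

```text
clock: 27.52
eef_pos: [0.54, -0.0594, 0.2064]
tool_rot: [0.003, 0.707, 0.707, 0.001]
contact_force: [-0.1, 0.2, -0.4]
grip_width: 0.0685
grip_force: 0.0
```

```bash
python3 - <<'E'
from h import *
rep(); ps=st(); im=imaging.snapshot("wrist"); cv2.imwrite("pics/w8.png",im); g=cv2.cvtColor(im,cv2.COLOR_BGR2GRAY)
u,v=wproj([.538,-.0035,.07],ps).astype(int); c=g[v-42:v+43,u-42:u+43]; n,l,s,ce=cv2.connectedComponentsWithStats((c<40).astype(np.uint8)); print((u,v),s[1:][s[1:,4]>40],ce[1:][s[1:,4]>40])
print("exp r px",wproj([.561,-.0035,.07],ps)-[u,v])
check(["lid"]); b=imaging.snapshot("top")
E
```

```text
27.52 [ 0.54   -0.0594  0.2064] [-0.     1.    -0.003] [ 0.006 -0.003 -1.   ] [-0.1  0.2 -0.4] 0.0685 0.0 [-0.32  0.02  1.86 -0.    1.26 -0.32]
(np.int64(318), np.int64(149)) [[ 16   9  60  62 945]
 [ 30  17  35  13  56]] [[42.34708995 45.77989418]
 [47.875      22.03571429]]
exp r px [31.74785836  0.20345769]
lid shift px 0 0 score 0.99
```

Emit:
servo_tool(increments="-3 -1 0 0 0 0 0.5; -6.5 -2.2 0 0 0 0 0.5; -10 -3.4 0 0 0 0 0.5; -13.5 -4.6 0 0 0 0 0.5; -17 -5.8 0 0 0 0 0.5")

```text
clock: 28.08
eef_pos: [0.4797, -0.228, 0.2023]
tool_rot: [-0.0, 0.707, 0.708, 0.0]
contact_force: [1.4, 0.1, -0.6]
grip_width: 0.0426
grip_force: 0.0
```

Emit:
servo_tool(increments="-3.5 -1.2 0 0 0 0 0.5; -7 -2.3 0 0 0 0 0.5; -9 -3 0 0 0 0 0.5; -9 -3 0 0 0 0 0.5; -9 -3 0 0 0 0 0.5")

```text
clock: 28.5
eef_pos: [0.4502, -0.3175, 0.2021]
tool_rot: [-0.001, 0.708, 0.707, 0.0]
contact_force: [0.1, 0.2, -1.5]
grip_width: 0.0427
grip_force: 0.0
```

```bash
python3 - <<'E'
from h import *
rep(); ps=st(); im=imaging.snapshot("wrist"); cv2.imwrite("pics/w9.png",im); s,p,r=ps
hsv=cv2.cvtColor(im,cv2.COLOR_BGR2HSV); u,v=wproj([.4507,-.321,.009],ps).astype(int); print(u,v); k=50
c=hsv[v-k:v+k,u-k:u+k]; m=(c[...,1]<40).astype(np.uint8); m=cv2.morphologyEx(m,cv2.MORPH_CLOSE,np.ones((7,7),np.uint8))
n,l,q,ce=cv2.connectedComponentsWithStats(m); i=1+np.argmax(q[1:,4]); b=q[i][:2]+(q[i][2:4]-1)/2+[u-k,v-k]; print(q[i],b,ce[i]+[u-k,v-k],wground(*b,.008,ps))
g=im.copy(); cv2.imwrite("pics/c9.png",np.hstack([cv2.resize(im[v-k:v+k,u-k:u+k],(400,400)),cv2.cvtColor(cv2.resize(m*255,(400,400)),cv2.COLOR_GRAY2BGR)]))
E
```

```text
28.5 [ 0.4502 -0.3175  0.2021] [0.001 1.    0.001] [-0.     0.001 -1.   ] [ 0.1  0.2 -1.5] 0.0427 0.0 [-0.82  0.04  1.84  0.    1.26 -0.82]
323 209
[  16   17   69   68 3696] [323.  209.5] [323.01461039 209.63555195] [ 0.44997277 -0.3212576   0.008     ]
```

Emit:
servo_tool(increments="-0.4 0 3 0 0 0 0.5; -0.4 0 6.5 0 0 0 0.5; -0.4 0 10 0 0 0 0.5; -0.4 0 13.5 0 0 0 0.5; -0.4 0 16 0 0 0 0.5")

```text
clock: 28.97
eef_pos: [0.4499, -0.3184, 0.0392]
tool_rot: [-0.002, 0.706, 0.708, 0.0]
contact_force: [0.5, 0.1, 0.2]
grip_width: 0.0428
grip_force: 0.0
```

Emit:
servo_tool(increments="0 0 1.2 0 0 0 0.5; 0 0 2.2 0 0 0 0.5; 0 0 2.8 0 0 0 0.5; 0 0 2.9 0 0 0 0.5; 0 0 2.9 0 0 0 0.5")

```text
clock: 29.38
eef_pos: [0.4511, -0.3222, 0.0144]
tool_rot: [0.001, 0.707, 0.707, -0.0]
contact_force: [-0.2, 0.4, 0.4]
grip_width: 0.0425
grip_force: 0.0
```

Emit:
servo_tool(increments="0 0 0 0 0 0 0.4; 0 0 0 0 0 0 0.3; 0 0 0 0 0 0 0.2; 0 0 0 0 0 0 0.1; 0 0 0 0 0 0 0.1")

```text
clock: 29.8
eef_pos: [0.4509, -0.3225, 0.0149]
tool_rot: [0.001, 0.707, 0.707, -0.0]
contact_force: [-1.1, 0.7, 6.3]
grip_width: 0.0195
grip_force: 58.5
```

```bash
python3 -c "
from h import *
rep()"
```

```text
29.8 [ 0.4509 -0.3225  0.0149] [-0.     1.    -0.002] [ 0.001 -0.002 -1.   ] [-1.1  0.7  6.3] 0.0195 58.5 [-0.83  0.33  1.91 -0.    0.91 -0.83]
```

Emit:
servo_tool(increments="0 0 -2 0 0 0 0.1; 0 0 -5 0 0 0 0.1; 0 0 -8.5 0 0 0 0.1; 0 0 -12 0 0 0 0.1; 0 0 -14.5 0 0 0 0.1")

```text
clock: 30.22
eef_pos: [0.451, -0.3225, 0.1621]
tool_rot: [0.002, 0.707, 0.707, -0.0]
contact_force: [0.7, -1.0, -0.5]
grip_width: 0.0192
grip_force: 58.7
```

Emit:
servo_tool(increments="2.5 0.7 0 0 0 0 0.1; 5.7 1.6 0 0 0 0 0.1; 9 2.5 0 0 0 0 0.1; 12.3 3.4 0 0 0 0 0.1; 15.6 4.3 0 0 0 0 0.1")

```text
clock: 30.63
eef_pos: [0.4934, -0.1643, 0.1588]
tool_rot: [0.0, 0.707, 0.707, 0.0]
contact_force: [0.3, 0.2, -0.1]
grip_width: 0.019
grip_force: 58.8
```

Emit:
servo_tool(increments="3.3 0.9 0 0 0 0 0.1; 6.6 1.8 0 0 0 0 0.1; 10 2.7 0 0 0 0 0.1; 13.5 3.7 0 0 0 0 0.1; 16.2 4.4 0 0 0 0 0.1")

```text
clock: 31.05
eef_pos: [0.5376, -0.0013, 0.1588]
tool_rot: [0.0, 0.707, 0.707, 0.0]
contact_force: [0.4, -0.4, -0.8]
grip_width: 0.0189
grip_force: 58.8
```

Emit:
servo_tool(increments="0 0 0 0 0 0 0.1; 0 0 0 0 0 0 0.1; 0 0 0 0 0 0 0.1; 0 0 0.5 0 0 0 0.1; 0 0 1 0 0 0 0.1")

```text
clock: 31.47
eef_pos: [0.5374, -0.0048, 0.1483]
tool_rot: [0.0, 0.708, 0.707, 0.0]
contact_force: [-0.1, -0.6, -0.0]
grip_width: 0.0189
grip_force: 58.8
```

```bash
python3 -c "
from h import *
rep(); imaging.snapshot('top'); rep(); imaging.snapshot('top'); rep()"
```

```text
31.47 [ 0.5374 -0.0048  0.1483] [ 0.002  1.    -0.   ] [ 0.001 -0.    -1.   ] [-0.1 -0.6 -0. ] 0.0189 58.8 [-0.22  0.07  1.91 -0.    1.16 -0.22]
31.52 [ 0.5364 -0.0045  0.1467] [0.002 1.    0.   ] [-0.002  0.    -1.   ] [-0.8 -0.6 -1.7] 0.019 58.8 [-0.22  0.08  1.91 -0.    1.16 -0.22]
31.57 [ 0.5363 -0.0044  0.1469] [0.002 1.    0.001] [-0.002  0.001 -1.   ] [ 0.1 -0.4 -1. ] 0.0191 58.8 [-0.22  0.08  1.91 -0.    1.16 -0.22]
```

Emit:
servo_tool(increments="0 0.15 0.7 0 0 0 0.1; 0 0.15 1.4 0 0 0 0.1; 0 0.15 2 0 0 0 0.1; 0 0.15 2.3 0 0 0 0.1; 0 0.15 2.3 0 0 0 0.1")

```text
clock: 31.98
eef_pos: [0.538, -0.0036, 0.1239]
tool_rot: [-0.001, 0.707, 0.707, -0.001]
contact_force: [-1.3, -0.0, -0.6]
grip_width: 0.0192
grip_force: 58.8
```

Emit:
servo_tool(increments="0 0 0.2 0 0 0 0.1; 0 0 0.4 0 0 0 0.1; 0 0 0.6 0 0 0 0.1; 0 0 0.6 0 0 0 0.1; 0 0 0.6 0 0 0 0.1")

```text
clock: 32.4
eef_pos: [0.5391, -0.0036, 0.1204]
tool_rot: [0.0, 0.707, 0.707, 0.0]
contact_force: [-2.8, 1.7, 4.4]
grip_width: 0.0189
grip_force: 59.3
```

```bash
python3 -c "
from h import *
rep()"
```

```text
32.4 [ 0.5391 -0.0036  0.1204] [-0.  1.  0.] [ 0.  0. -1.] [-2.8  1.7  4.4] 0.0189 59.3 [-0.22  0.12  1.92  0.    1.1  -0.22]
```

```bash
python3 - <<'E'
from h import *
rep(); ps=st(); im=imaging.snapshot("wrist"); cv2.imwrite("pics/w10.png",im)
o=cv2.resize(im[200:400,225:425],(600,600),interpolation=cv2.INTER_CUBIC)
for rad,z,col in((.034,.106,(0,0,255)),(.0325,.110,(0,255,0))):
  for a in np.linspace(0,2*np.pi,90):
    q=(wproj([.538+rad*np.cos(a),-.0035+rad*np.sin(a),z],ps)-[225,200])*3
    cv2.circle(o,tuple(int(x) for x in q),1,col,-1)
cv2.imwrite("pics/c10.png",o)
E
```

```text
32.4 [ 0.5391 -0.0036  0.1204] [-0.  1.  0.] [ 0.  0. -1.] [-2.8  1.7  4.4] 0.0189 59.3 [-0.22  0.12  1.92  0.    1.1  -0.22]
```

View pics/c10.png

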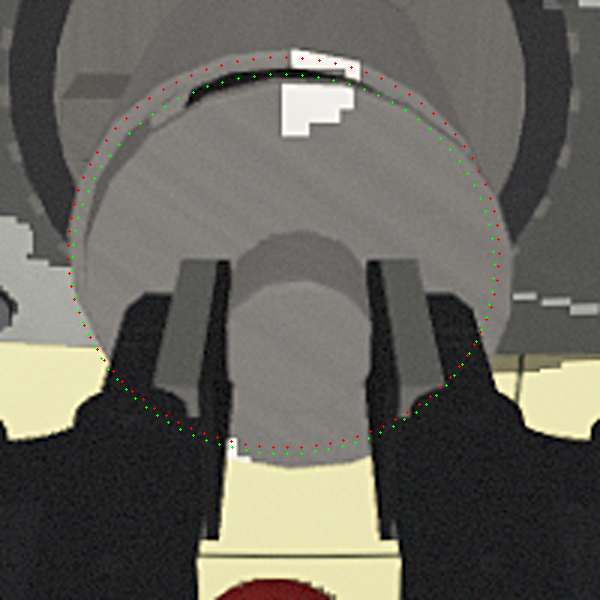

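Emit:
servo_tool(increments="0 0 -0.3 0 0 0 0.1; 0.15 -0.2 -0.3 0 0 0 0.1; 0.15 -0.2 -0.3 0 0 0 0.1; 0.15 -0.2 0 0 0 0 0.1; 0.15 -0.2 0.1 0 0 0 0.1")

```text
clock: 32.87
eef_pos: [0.5364, -0.0021, 0.1177]
tool_rot: [-0.0, 0.707, 0.707, -0.0]
contact_force: [-0.5, 0.2, -1.2]
grip_width: 0.019
grip_force: 58.7
```

Emit:
servo_tool(increments="0 0 0.1 0 0 0 0.1; 0 0 0.2 0 0 0 0.1; 0 0 0.2 0 0 0 0.1; 0 0 0.2 0 0 0 0.1; 0 0 0.2 0 0 0 0.1")

```text
clock: 33.28
eef_pos: [0.5368, -0.0022, 0.1162]
tool_rot: [-0.0, 0.707, 0.707, -0.0]
contact_force: [0.4, 0.5, -0.5]
grip_width: 0.0191
grip_force: 58.9
```

```bash
python3 -c "
from h import *
rep()"
```

```text
33.28 [ 0.5368 -0.0022  0.1162] [ 0.  1. -0.] [-0. -0. -1.] [ 0.4  0.5 -0.5] 0.0191 58.9 [-0.22  0.12  1.93 -0.    1.09 -0.22]
```

Emit:
servo_tool(increments="0 0 0.1 0 0 0 0.1; 0 0 0.2 0 0 0 0.1; 0 0 0.2 0 0 0 0.1; 0 0 0.2 0 0 0 0.1; 0 0 0.2 0 0 0 0.1")

```text
clock: 33.7
eef_pos: [0.537, -0.0022, 0.1158]
tool_rot: [-0.0, 0.707, 0.707, -0.0]
contact_force: [-4.9, 0.7, 8.9]
grip_width: 0.019
grip_force: 59.7
```

Emit:
servo_tool(increments="0 0 0 0 0 0 0.5; 0 0 0 0 0 0 0.5; 0 0 0 0 0 0 0.5; 0 0 -1 0 0 0 0.5; 0 0 -3 0 0 0 0.5")

```text
clock: 34.12
eef_pos: [0.5348, -0.0018, 0.1423]
tool_rot: [-0.002, 0.707, 0.707, -0.002]
contact_force: [-0.2, -0.7, 0.1]
grip_width: 0.0426
grip_force: 0.0
```

Emit:
servo_tool(increments="0 0 -3 0 0 0 0.5; -1 0 -5 0 0 0 0.5; -3 0 -5 0 0 0 0.5; -5.5 0 -5 0 0 0 0.5; -6 0 -5 0 0 0 0.5")

```text
clock: 34.53
eef_pos: [0.5373, -0.0647, 0.1958]
tool_rot: [0.001, 0.708, 0.706, 0.0]
contact_force: [-0.4, 0.1, -1.0]
grip_width: 0.0427
grip_force: 0.0
```

```bash
python3 - <<'E'
from h import *
rep(); ps=st(); im=imaging.snapshot("wrist"); cv2.imwrite("pics/w11.png",im)
q=wproj([.538,-.0035,.11],ps); x0,y0=int(q[0])-60,int(q[1])-60; print(q)
o=cv2.resize(im[y0:y0+120,x0:x0+120],(600,600),interpolation=cv2.INTER_CUBIC)
for rad,z,col in((.034,.106,(0,0,255)),(.0325,.110,(0,255,0)),(.011,.128,(255,0,0))):
  for a in np.linspace(0,2*np.pi,90):
    q=(wproj([.538+rad*np.cos(a),-.0035+rad*np.sin(a),z],ps)-[x0,y0])*5
    cv2.circle(o,tuple(int(x) for x in q),1,col,-1)
cv2.imwrite("pics/c11.png",o)
E
```

```text
34.53 [ 0.5373 -0.0647  0.1958] [ 0.002  1.    -0.002] [ 0.002 -0.002 -1.   ] [-0.4  0.1 -1. ] 0.0427 0.0 [-0.33  0.02  1.87 -0.    1.25 -0.33]
[323.14668331 146.43528762]
```

View pics/c11.png

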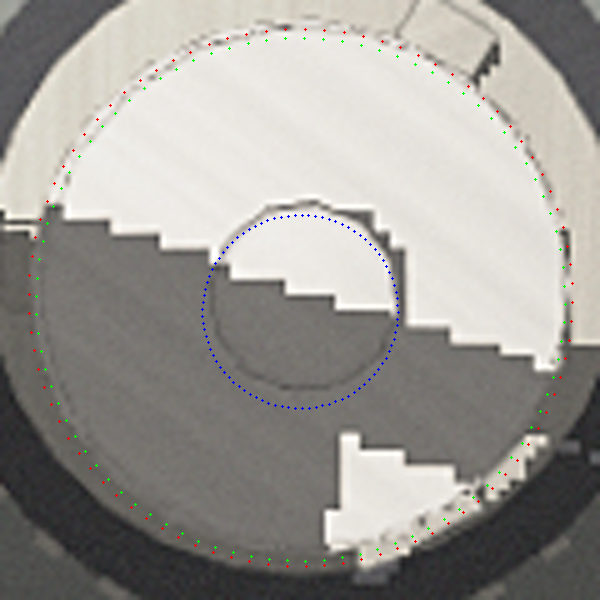

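Emit:
servo_tool(increments="0 0 -3 0 0 0 0.6; 0 -0.3 -6.8 0 0 0 0.6; 0 -0.5 -10.6 0 0 0 0.6; 0 -0.5 -14.4 0 0 0 0.6; 0.5 -0.5 -18 0 0 0 0.6")

```text
clock: 35.0
eef_pos: [0.5314, -0.0567, 0.3765]
tool_rot: [0.0, 0.707, 0.707, 0.0]
contact_force: [1.3, 0.2, -0.3]
grip_width: 0.0513
grip_force: 0.0
```

Emit:
servo_tool(increments="0.3 0 -1.2 0 0 0 0.6; 0.8 2 -1.2 0 0 0 0.6; 1.3 5 -1.2 0 0 0 0.6; 1.6 8 -1.2 0 0 0 0.6; 1.6 9.6 -1.2 0 0 0 0.6")

```text
clock: 35.42
eef_pos: [0.6294, -0.0396, 0.3851]
tool_rot: [-0.001, 0.707, 0.708, -0.0]
contact_force: [-0.6, -0.4, -0.6]
grip_width: 0.0511
grip_force: 0.0
```

```bash
python3 - <<'E'
from h import *
rep(); ps=st(); im=imaging.snapshot("wrist"); cv2.imwrite("pics/w12.png",im)
print([wproj(P,ps).round(0) for P in([.627,-.066,.338],[.6282,-.0433,.338],[.63,.054,.338])])
# bar detection: dark pixels column profile in rows near projected bar
u,v=wproj([.63,.02,.338],ps).astype(int); g=cv2.cvtColor(im,cv2.COLOR_BGR2GRAY); print(u,v)
for rr in(v-30,v-15,v,v+15): print(rr,g[rr,u-60:u+60:4])
rep()
E
```

```text
35.42 [ 0.6294 -0.0396  0.3851] [-0.002  1.     0.001] [-0.001  0.001 -1.   ] [-0.6 -0.4 -0.6] 0.0511 0.0 [-0.24  0.12  1.42  0.    1.6  -0.24]
[array([318., 306.]), array([320., 270.]), array([324.,  88.])]
323 154
124 [200 200 208 137 206 192  88  83  80  99 144 144   4  34  42  39  39  30
  37  23 147 146 148  82  72  70 155 146 144 147]
139 [107  81  83  83  92  92  95  95  44  68  72 146  26  42  39  45  41  38
  33  18 151  74  73  73  67 147 145 144 142 145]
154 [109 109  93  82  80  92  98  97 101  42  48  74  18  27  38  47  34  36
  26  17  70  45  49  52  43  42  57  72  70  71]
169 [107 112  82  92  89  90  96  95  47  45  39   6  19  23  20  29  21  23
  13  15  60  62  59  55  53  46  49  72  71  69]
35.47 [ 0.6305 -0.04    0.3843] [-0.001  1.     0.001] [-0.001  0.001 -1.   ] [-2.4  0.2 -1.5] 0.0513 0.0 [-0.24  0.12  1.42  0.    1.6  -0.24]
```

Emit:
servo_tool(increments="-0.3 0.1 1.5 0 0 0 0.6; -0.3 0.1 3.5 0 0 0 0.6; -0.3 0.1 5.5 0 0 0 0.6; -0.3 0.1 6.5 0 0 0 0.6; -0.3 0.1 6.5 0 0 0 0.6")

```text
clock: 35.88
eef_pos: [0.627, -0.0433, 0.3176]
tool_rot: [-0.003, 0.707, 0.707, -0.002]
contact_force: [-0.3, -0.2, -0.6]
grip_width: 0.0507
grip_force: 0.0
```

Emit:
servo_tool(increments="0 0 0 0 0 0 0.4; 0 0 0 0 0 0 0.2; 0 0 0 0 0 0 0; 0 0 0 0 0 0 0; 0 0 0 0 0 0 0")

```text
clock: 36.3
eef_pos: [0.6286, -0.0442, 0.3235]
tool_rot: [0.0, 0.707, 0.707, 0.0]
contact_force: [-4.7, 0.4, 4.7]
grip_width: 0.0142
grip_force: 58.4
```

```bash
python3 - <<'E'
from h import *
rep(); s,p,r=st()
# hinge in world (xz plane): start angle from measured pose
for j in np.arange(0,1.41,.1):
    a=np.radians(80)-j; a0=np.radians(80)
    dx=-.195*(np.cos(a)-np.cos(a0)); dz=.195*(np.sin(a)-np.sin(a0)); print(round(j,1),"toolx",(dx*-.02*100).round(2),"tooly",(dx*100).round(2),"toolz",(-dz*100).round(2))
E
```

```text
36.3 [ 0.6286 -0.0442  0.3235] [ 0.001  1.    -0.   ] [ 0.001 -0.    -1.   ] [-4.7  0.4  4.7] 0.0142 58.4 [-0.25  0.14  1.51 -0.    1.49 -0.25]
0.0 toolx 0.0 tooly -0.0 toolz -0.0
0.1 toolx 0.04 tooly -1.9 toolz 0.43
0.2 toolx 0.07 tooly -3.75 toolz 1.06
0.3 toolx 0.11 tooly -5.52 toolz 1.86
0.4 toolx 0.14 tooly -7.21 toolz 2.83
0.5 toolx 0.18 tooly -8.79 toolz 3.97
0.6 toolx 0.21 tooly -10.25 toolz 5.27
0.7 toolx 0.23 tooly -11.58 toolz 6.7
0.8 toolx 0.25 tooly -12.75 toolz 8.25
0.9 toolx 0.28 tooly -13.76 toolz 9.92
1.0 toolx 0.29 tooly -14.6 toolz 11.68
1.1 toolx 0.31 tooly -15.26 toolz 13.51
1.2 toolx 0.31 tooly -15.74 toolz 15.4
1.3 toolx 0.32 tooly -16.02 toolz 17.33
1.4 toolx 0.32 tooly -16.11 toolz 19.28
```

Emit:
servo_tool(increments="0.04 -1.9 0.43 0 0 0 0; 0.07 -3.75 1.06 0 0 0 0; 0.11 -5.52 1.86 0 0 0 0; 0.14 -7.21 2.83 0 0 0 0; 0.18 -8.79 3.97 0 0 0 0")

```text
clock: 36.72
eef_pos: [0.5442, -0.0425, 0.2873]
tool_rot: [0.006, 0.707, 0.707, 0.005]
contact_force: [6.0, 1.5, 6.7]
grip_width: 0.0142
grip_force: 61.5
```

```bash
cat >> h.py <<'E'
def lev():
    s,p,r=st(); H=np.array([.6286+.195*np.cos(np.radians(80)),.3235-.195*np.sin(np.radians(80))]); d=p[[0,2]]-H; print("lever est",round(np.radians(80)-np.arctan2(d[1],-d[0]),3),"rad",np.hypot(*d).round(4)); rep()
E
python3 -c "
from h import *
lev()"
```

```text
lever est 0.475 rad 0.1956
36.72 [ 0.5442 -0.0425  0.2873] [ 0.001  1.    -0.002] [ 0.016 -0.002 -1.   ] [6.  1.5 6.7] 0.0142 61.5 [-0.29 -0.05  1.78  0.    1.4  -0.29]
```

Emit:
servo_tool(increments="0.03 -1.46 1.3 0 0 0 0; 0.05 -2.79 2.73 0 0 0 0; 0.07 -3.96 4.28 0 0 0 0; 0.1 -4.97 5.95 0 0 0 0; 0.11 -5.81 7.71 0 0 0 0")

```text
clock: 37.13
eef_pos: [0.4843, -0.0413, 0.2091]
tool_rot: [0.003, 0.707, 0.707, 0.002]
contact_force: [-8.5, 3.6, 17.9]
grip_width: 0.0138
grip_force: 68.3
```

Emit:
servo_tool(increments="0.02 -0.66 1.83 0 0 0 0; 0.02 -1.14 3.72 0 0 0 0; 0.03 -1.28 4.69 0 0 0 0; 0.03 -1.42 5.65 0 0 0 0; 0.03 -1.46 6.2 0 0 0 0")

```text
clock: 37.55
eef_pos: [0.467, -0.0408, 0.1434]
tool_rot: [-0.001, 0.707, 0.707, -0.001]
contact_force: [-11.9, 1.2, 9.1]
grip_width: 0.0141
grip_force: 72.5
```

```bash
python3 -c "
from h import *
lev()"
```

```text
lever est 1.335 rad 0.1958
37.55 [ 0.467  -0.0408  0.1434] [0.001 1.    0.001] [-0.003  0.001 -1.   ] [-11.9   1.2   9.1] 0.0141 72.5 [-0.33 -0.08  2.08 -0.    1.15 -0.33]
```

Emit:
servo_tool(increments="0 0 0.3 0 0 0 0; 0 0 0.6 0 0 0 0; 0 0 0.9 0 0 0 0; 0 0 1.2 0 0 0 0; 0 0 1.4 0 0 0 0")

```text
clock: 37.97
eef_pos: [0.4663, -0.0408, 0.1297]
tool_rot: [-0.002, 0.707, 0.707, -0.002]
contact_force: [-20.2, 1.6, 16.7]
grip_width: 0.0141
grip_force: 73.6
```

Emit:
servo_tool(increments="0 0 0.1 0 0 0 0; 0 0 0.2 0 0 0 0; 0 0 0.3 0 0 0 0; 0 0 0.4 0 0 0 0; 0 0 0.4 0 0 0 0")

```text
clock: 38.38
eef_pos: [0.4661, -0.0408, 0.1255]
tool_rot: [-0.003, 0.707, 0.707, -0.002]
contact_force: [-15.3, 1.2, 14.1]
grip_width: 0.0139
grip_force: 74.3
```

```bash
python3 -c "
from h import *
lev()"
```

```text
lever est 1.427 rad 0.1964
38.38 [ 0.4661 -0.0408  0.1255] [0.    1.    0.001] [-0.007  0.001 -1.   ] [-15.3   1.2  14.1] 0.0139 74.3 [-0.33 -0.06  2.09 -0.    1.12 -0.33]
```

Emit:
servo_tool(increments="0 0 0.15 0 0 0 0; 0 0 0.3 0 0 0 0; 0 0 0.4 0 0 0 0; 0 0 0.4 0 0 0 0; 0 0 0.4 0 0 0 0")

```text
clock: 38.8
eef_pos: [0.4662, -0.0408, 0.1229]
tool_rot: [-0.003, 0.707, 0.707, -0.002]
contact_force: [-22.0, 2.3, 23.8]
grip_width: 0.0139
grip_force: 75.4
```

```bash
python3 - <<'E'
from h import *
lev(); im=imaging.snapshot("scene"); cv2.imwrite("pics/s2.png",im)
# bar centre left part (world) expected down: 
print([proj("scene",P).round(1) for P in([.4665,.058,.146],[.4665,.058,.157],[.4665,-.062,.146])])
rep()
E
```

```text
lever est 1.44 rad 0.1965
38.8 [ 0.4662 -0.0408  0.1229] [-0.     1.     0.001] [-0.008  0.001 -1.   ] [-22.    2.3  23.8] 0.0139 75.4 [-0.33 -0.05  2.09 -0.    1.11 -0.33]
[array([337. , 221.6]), array([337. , 219.7]), array([303.9, 240.7])]
38.85 [ 0.4662 -0.0408  0.1229] [-0.     1.     0.001] [-0.008  0.001 -1.   ] [-22.2   2.4  24.3] 0.0136 75.4 [-0.33 -0.05  2.09 -0.    1.11 -0.33]
```

Emit:
servo_tool(increments="0 0 0.1 0 0 0 0; 0 0 0.2 0 0 0 0; 0 0 0.3 0 0 0 0; 0 0 0.3 0 0 0 0; 0 0 0.3 0 0 0 0")

```text
clock: 39.27
eef_pos: [0.4662, -0.0408, 0.1216]
tool_rot: [-0.003, 0.707, 0.707, -0.003]
contact_force: [-29.7, 3.6, 36.8]
grip_width: 0.0135
grip_force: 76.8
```

```bash
python3 - <<'E'
from h import *
lev()
a=cv2.imread("pics/s2.png"); b=imaging.snapshot("scene"); ga,gb=[cv2.cvtColor(x,cv2.COLOR_BGR2GRAY).astype(np.float32) for x in(a,b)]
# dark bar near its free (+y) end
for c,n in((ga,"a"),(gb,"b")): print(n,c[210:236,330].astype(int),c[210:236,336].astype(int))
E
```

```text
lever est 1.447 rad 0.1965
39.27 [ 0.4662 -0.0408  0.1216] [-0.     1.     0.001] [-0.009  0.001 -1.   ] [-29.7   3.6  36.8] 0.0135 76.8 [-0.33 -0.05  2.09 -0.    1.11 -0.33]
a [157 158 160 157 158 156 157 158 155 158 159 158 152 110  51  20  12  10
  24  77 141 159 159 159 158 147] [158 159 157 157 157 154 140 132 135 141  90  33  15  11  10  35 115 151
 158 158 158 158 161 158 159 159]
b [158 158 158 158 158 157 158 157 157 158 159 159 155 122  57  20   9  10
  18  69 137 159 159 159 158 155] [158 156 158 157 156 154 141 133 135 142 102  47  17  11   9  38 115 148
 158 157 160 159 160 161 159 158]
```

Emit:
servo_tool(increments="0 0 -1.2 0 0 0 0; 0 0.1 -2.2 0 0 0 0; -0.01 0.2 -3.2 0 0 0 0; -0.01 0.37 -4.2 0 0 0 0; -0.01 0.58 -5.1 0 0 0 0")

```text
clock: 39.73
eef_pos: [0.4709, -0.0409, 0.1688]
tool_rot: [-0.004, 0.707, 0.707, -0.003]
contact_force: [-13.1, -0.6, 5.0]
grip_width: 0.0137
grip_force: 70.9
```

Emit:
servo_tool(increments="-0.01 0.27 -0.94 0 0 0 0; -0.01 0.57 -1.87 0 0 0 0; -0.02 0.93 -2.77 0 0 0 0; -0.03 1.32 -3.66 0 0 0 0; -0.04 1.77 -4.53 0 0 0 0")

```text
clock: 40.15
eef_pos: [0.4865, -0.0412, 0.214]
tool_rot: [-0.006, 0.707, 0.707, -0.006]
contact_force: [-25.0, -0.2, 12.9]
grip_width: 0.0137
grip_force: 68.9
```

```bash
python3 -c "
from h import *
lev()"
```

```text
lever est 0.958 rad 0.1944
40.15 [ 0.4865 -0.0412  0.214 ] [-0.     1.     0.001] [-0.017  0.001 -1.   ] [-25.   -0.2  12.9] 0.0137 68.9 [-0.31 -0.12  1.97 -0.    1.3  -0.31]
```

Emit:
servo_tool(increments="-0.01 0.45 -0.85 0 0 0 0; -0.02 0.95 -1.67 0 0 0 0; -0.03 1.5 -2.46 0 0 0 0; -0.04 2.1 -3.22 0 0 0 0; -0.05 2.75 -3.96 0 0 0 0")

```text
clock: 40.57
eef_pos: [0.514, -0.0418, 0.2567]
tool_rot: [-0.006, 0.707, 0.707, -0.006]
contact_force: [-32.2, 2.2, 25.7]
grip_width: 0.0144
grip_force: 67.4
```

Emit:
servo_tool(increments="-0.01 0.68 -0.7 0 0 0 0; -0.02 1.39 -1.36 0 0 0 0; -0.03 2.14 -2 0 0 0 0; -0.04 2.92 -2.58 0 0 0 0; -0.05 3.72 -3.14 0 0 0 0")

```text
clock: 40.98
eef_pos: [0.5558, -0.0428, 0.2933]
tool_rot: [0.001, 0.707, 0.707, -0.001]
contact_force: [-19.2, 1.3, 27.9]
grip_width: 0.0139
grip_force: 66.5
```

```bash
python3 -c "
from h import *
lev()"
```

```text
lever est 0.408 rad 0.1939
40.98 [ 0.5558 -0.0428  0.2933] [ 0.     1.    -0.002] [-0.    -0.002 -1.   ] [-19.2   1.3  27.9] 0.0139 66.5 [-0.28 -0.02  1.73 -0.    1.43 -0.28]
```

Emit:
servo_tool(increments="-0.01 0.83 -0.65 0 0 0 0; -0.02 1.69 -1.2 0 0 0 0; -0.04 2.57 -1.65 0 0 0 0; -0.05 3.46 -2.05 0 0 0 0; -0.07 4.38 -2.4 0 0 0 0")

```text
clock: 41.4
eef_pos: [0.6008, -0.0437, 0.3128]
tool_rot: [0.002, 0.707, 0.707, 0.0]
contact_force: [-4.7, 0.0, 7.6]
grip_width: 0.0144
grip_force: 67.7
```

```bash
python3 -c "
from h import *
lev()"
```

```text
lever est 0.153 rad 0.1915
41.4 [ 0.6008 -0.0437  0.3128] [ 0.001  1.    -0.002] [ 0.003 -0.002 -1.   ] [-4.7  0.   7.6] 0.0144 67.7 [-0.26  0.08  1.6  -0.    1.46 -0.26]
```

Emit:
servo_tool(increments="-0.01 0.8 -0.2 0 0 0 0; -0.02 1.4 -0.35 0 0 0 0; -0.03 2 -0.45 0 0 0 0; -0.04 2.4 -0.5 0 0 0 0; -0.04 2.7 -0.55 0 0 0 0")

```text
clock: 41.82
eef_pos: [0.6276, -0.0442, 0.3187]
tool_rot: [0.001, 0.707, 0.707, -0.0]
contact_force: [-6.5, -0.9, 12.7]
grip_width: 0.0139
grip_force: 69.3
```

Emit:
servo_tool(increments="0 0 0 0 0 0 0; 0 0.1 0 0 0 0 0; 0 0.2 0 0 0 0 0; 0 0.2 0 0 0 0 0; 0 0.2 0 0 0 0 0")

```text
clock: 42.23
eef_pos: [0.629, -0.0443, 0.3183]
tool_rot: [0.001, 0.707, 0.707, -0.0]
contact_force: [-9.2, -0.4, 10.5]
grip_width: 0.0138
grip_force: 70.4
```

```bash
python3 -c "
from h import *
lev()"
```

```text
lever est 0.003 rad 0.1898
42.23 [ 0.629  -0.0443  0.3183] [ 0.001  1.    -0.002] [ 0.001 -0.002 -1.   ] [-9.2 -0.4 10.5] 0.0138 70.4 [-0.25  0.14  1.52 -0.    1.48 -0.25]
```

Emit:
servo_tool(increments="0 0 0 0 0 0 0.5; 0 0 0 0 0 0 0.6; 0 0 -1.5 0 0 0 0.6; 0 0 -4 0 0 0 0.6; 0 0 -6.5 0 0 0 0.6")

```text
clock: 42.65
eef_pos: [0.6289, -0.0434, 0.3788]
tool_rot: [-0.001, 0.707, 0.707, -0.0]
contact_force: [0.0, 0.8, 0.2]
grip_width: 0.0514
grip_force: 0.0
```

Emit:
servo_tool(increments="0 -2 -0.5 0 0 0 0.5; 0 -5 -0.5 0 0 0 0.5; 0 -8.5 -0.5 0 0 0 0.5; 0 -10.5 -0.5 0 0 0 0.5; 0 -10.5 1.5 0 0 0 0.5")

```text
clock: 43.07
eef_pos: [0.5237, -0.0438, 0.3693]
tool_rot: [0.004, 0.707, 0.707, 0.002]
contact_force: [1.0, -0.9, 0.9]
grip_width: 0.0424
grip_force: 0.0
```

Emit:
servo_tool(increments="0.5 0 3 0 0 0 0.5; 3 0 6 0 0 -0.1 0.5; 6.5 0 9 0 0 -0.2 0.5; 10 0 12 0 0 -0.3 0.5; 13.5 0.5 14 0 0 -0.3 0.5")

```text
clock: 43.48
eef_pos: [0.5275, 0.0859, 0.2262]
tool_rot: [-0.0, 0.593, 0.805, -0.0]
contact_force: [0.3, -0.3, 0.0]
grip_width: 0.0425
grip_force: 0.0
```

```bash
python3 - <<'E'
from h import *
rep(); ps=st(); im=imaging.snapshot("wrist"); cv2.imwrite("pics/w13.png",im); g=cv2.cvtColor(im,cv2.COLOR_BGR2GRAY)
for a in(78,82,86,90): 
    t=np.radians(a); print(a,wproj([.538+.1*np.cos(t),-.0035+.1*np.sin(t),.085],ps).round(0))
b=imaging.snapshot("scene"); print("bar",[proj("scene",P).round(0) for P in([.63,.054,.338],[.628,-.066,.338])])
cv2.imwrite("pics/s3.png",b)
E
```

```text
43.48 [0.5275 0.0859 0.2262] [-0.297  0.955  0.   ] [-0.001  0.    -1.   ] [ 0.3 -0.3  0. ] 0.0425 0.0 [-0.05 -0.02  1.86  0.    1.31 -0.35]
78 [364. 221.]
82 [356. 218.]
86 [348. 214.]
90 [340. 211.]
bar [array([373., 229.]), array([334., 252.])]
```

```bash
python3 - <<'E'
from h import *
ps=st(); g=cv2.cvtColor(cv2.imread("pics/w13.png"),cv2.COLOR_BGR2GRAY); x0,y0=300,175
c=cv2.resize(g[y0:y0+80,x0:x0+100],None,fx=4,fy=4,interpolation=cv2.INTER_CUBIC)
h=cv2.HoughCircles(c,cv2.HOUGH_GRADIENT,1.5,30,param1=60,param2=15,minRadius=34,maxRadius=52)
for u,v,r in h[0][:5]:
    W=wground(u/4+x0,v/4+y0,.085,ps); q=W[:2]-[.538,-.0035]; print(u/4+x0,v/4+y0,r/4,W.round(4),np.hypot(*q).round(4),np.degrees(np.arctan2(q[1],q[0])).round(1))
E
```

```text
346.3125 199.1875 12.3625 [0.5365 0.1108 0.085 ] 0.1143 90.7
352.3125 213.8125 9.325 [0.5447 0.1012 0.085 ] 0.1049 86.3
324.1875 251.3125 11.125 [0.5331 0.0649 0.085 ] 0.0686 94.1
348.1875 191.6875 10.2625 [0.5361 0.1168 0.085 ] 0.1203 90.9
328.3125 188.3125 11.0875 [0.5207 0.1147 0.085 ] 0.1194 98.3
```

Emit:
servo_tool(increments="0.7 2 1 0 0 0 0.5; 0.7 2 4 0 0 0 0.5; 0.7 2 7.5 0 0 0 0.5; 0.7 2 11 0 0 0 0.5; 0.7 2 13.5 0 0 0 0.5")

```text
clock: 44.0
eef_pos: [0.5449, 0.0971, 0.091]
tool_rot: [-0.0, 0.594, 0.805, -0.0]
contact_force: [-0.3, -0.3, -0.8]
grip_width: 0.0427
grip_force: 0.0
```

Emit:
servo_tool(increments="0 0 1.5 0 0 0 0.5; 0 0 3 0 0 0 0.5; 0 0 4 0 0 0 0.5; 0 0 4 0 0 0 0.3; 0 0 4 0 0 0 0")

```text
clock: 44.42
eef_pos: [0.5459, 0.0973, 0.0536]
tool_rot: [0.0, 0.594, 0.805, 0.0]
contact_force: [0.2, -0.1, 0.5]
grip_width: 0.0191
grip_force: 0.0
```

Emit:
servo_tool(increments="0 0 0 0 0 0 0; 0 0 0 0 0 0 0; 0 0 0 0 0 0 0; 0 0 0 0 0 0 0; 0 0 0 0 0 0 0")

```text
clock: 44.83
eef_pos: [0.5462, 0.0974, 0.0542]
tool_rot: [0.001, 0.593, 0.805, 0.0]
contact_force: [-0.5, -1.4, 1.3]
grip_width: 0.0144
grip_force: 58.7
```

```bash
python3 - <<'E'
from h import *
rep(); s,p,r=st(); C=np.array([.538,-.0035]); d=p[:2]-C; th=np.arctan2(d[1],d[0]); print(np.hypot(*d),np.degrees(th))
X=r.as_matrix()[:2,0];Y=r.as_matrix()[:2,1]
for a in np.arange(np.degrees(th),152,4):
    t=np.radians(a); q=C+.1*np.array([np.cos(t),np.sin(t)])-p[:2]; print(round(a,1),(q@X*100).round(2),(q@Y*100).round(2))
E
```

```text
44.83 [0.5462 0.0974 0.0542] [-0.296  0.955 -0.001] [ 0.002 -0.    -1.   ] [-0.5 -1.4  1.3] 0.0144 58.7 [-0.03  0.26  1.9  -0.    0.98 -0.33]
0.10120736950119849 85.34609652102546
85.3 -0.11 -0.04
89.3 0.12 -0.7
93.3 0.32 -1.37
97.3 0.46 -2.06
101.3 0.55 -2.75
105.3 0.6 -3.44
109.3 0.6 -4.14
113.3 0.55 -4.84
117.3 0.45 -5.53
121.3 0.3 -6.21
125.3 0.11 -6.88
129.3 -0.13 -7.54
133.3 -0.42 -8.17
137.3 -0.75 -8.79
141.3 -1.12 -9.38
145.3 -1.53 -9.94
149.3 -1.98 -10.48
```

Emit:
servo_tool(increments="0.12 -0.7 0 0 0 0 0; 0.32 -1.37 0 0 0 0 0; 0.46 -2.06 0 0 0 0 0; 0.55 -2.75 0 0 0 0 0; 0.6 -3.44 0 0 0 0 0")

```text
clock: 45.25
eef_pos: [0.5123, 0.0969, 0.0543]
tool_rot: [-0.0, 0.594, 0.805, 0.005]
contact_force: [1.9, 28.6, -3.1]
grip_width: 0.0141
grip_force: 59.8
```

Emit:
servo_tool(increments="0 -0.7 0 0 0 0 0; -0.05 -1.4 0 0 0 0 0; -0.15 -2.09 0 0 0 0 0; -0.3 -2.77 0 0 0 0 0; -0.49 -3.44 0 0 0 0 0")

```text
clock: 45.67
eef_pos: [0.4802, 0.0808, 0.0542]
tool_rot: [0.0, 0.593, 0.805, 0.003]
contact_force: [6.4, -1.8, -4.6]
grip_width: 0.014
grip_force: 59.5
```

Emit:
servo_tool(increments="-0.24 -0.66 0 0 0 0 0; -0.53 -1.29 0 0 0 0 0; -0.86 -1.91 0 0 0 0 0; -1.23 -2.5 0 0 0 0 0; -1.6 -3 0 0 0 0 0")

```text
clock: 46.08
eef_pos: [0.4566, 0.056, 0.0543]
tool_rot: [0.0, 0.594, 0.805, 0.003]
contact_force: [19.5, 35.9, -7.8]
grip_width: 0.0141
grip_force: 60.1
```

```bash
python3 - <<'E'
from h import *
rep(); s,p,r=st(); C=np.array([.538,-.0035]); d=p[:2]-C; th=np.arctan2(d[1],d[0]); print(np.hypot(*d),np.degrees(th))
E
```

```text
46.08 [0.4566 0.056  0.0543] [-0.295  0.956  0.003] [ 0.004  0.005 -1.   ] [19.5 35.9 -7.8] 0.0141 60.1 [-0.13  0.05  2.14  0.01  0.95 -0.43]
0.1008526016922816 143.85775134557852
```

Emit:
servo_tool(increments="0.1 0.2 0 0 0 0 0; 0.1 0.2 0 0 0 0 0.3; 0.1 0.2 0 0 0 0 0.5; 0.1 0.2 0 0 0 0 0.5; 0.1 0.2 -1.5 0 0 0 0.5")

```text
clock: 46.5
eef_pos: [0.4548, 0.0558, 0.0661]
tool_rot: [-0.002, 0.594, 0.805, -0.001]
contact_force: [-0.6, 0.6, -0.7]
grip_width: 0.0428
grip_force: 0.0
```

Emit:
servo_tool(increments="0 0 -3 0 0 0 0.5; 0 0 -6.5 0 0 0 0.6; 0 0 -10 0 0 0 0.8; 0 0 -13.5 0 0 0 1; 0 0 -15.5 0 0 0 1")

```text
clock: 46.92
eef_pos: [0.4585, 0.0554, 0.2276]
tool_rot: [0.003, 0.594, 0.805, 0.001]
contact_force: [0.6, -0.2, 1.1]
grip_width: 0.0845
grip_force: 0.0
```

Emit:
servo_tool(increments="-2.5 1.9 0 0 0 0.1 1; -5.4 4 0 0 0 0.2 1; -8.2 5.8 0 0 0 0.3 1; -8.2 5.8 0 0 0 0.3 1; -8.2 5.8 0 0 0 0.3 1")

```text
clock: 47.33
eef_pos: [0.5372, -0.0065, 0.2228]
tool_rot: [-0.001, 0.708, 0.707, -0.0]
contact_force: [-0.7, 0.3, -0.3]
grip_width: 0.0853
grip_force: 0.0
```

```bash
python3 - <<'E'
from h import *
rep(); imaging.snapshot("wrist"); rep()
E
```

```text
47.33 [ 0.5372 -0.0065  0.2228] [0.001 1.    0.   ] [-0.001  0.    -1.   ] [-0.7  0.3 -0.3] 0.0853 0.0 [-0.22 -0.01  1.85  0.    1.3  -0.22]
47.38 [ 0.5365 -0.0057  0.2227] [0.    1.    0.001] [-0.001  0.001 -1.   ] [-0.2 -0.7  0.1] 0.085 0.0 [-0.22 -0.01  1.86  0.    1.3  -0.22]
```

Emit:
servo_tool(increments="0.2 0.15 2 0 0 0 1; 0.2 0.15 5 0 0 0 1; 0.2 0.15 8 0 0 0 1; 0.2 0.15 11 0 0 0 1; 0.2 0.15 13.5 0 0 0 1")

```text
clock: 47.8
eef_pos: [0.5364, -0.0024, 0.0864]
tool_rot: [-0.001, 0.706, 0.708, -0.0]
contact_force: [-0.7, -0.5, -0.4]
grip_width: 0.0856
grip_force: 0.0
```

Emit:
servo_tool(increments="0 0 1 0 0 0 1; 0 0 1.8 0 0 0 1; 0 0 1.8 0 0 0 1; 0 0 1.8 0 0 0 0.8; 0 0 1.8 0 0 0 0.5")

```text
clock: 48.22
eef_pos: [0.5391, -0.0036, 0.0725]
tool_rot: [0.001, 0.707, 0.707, 0.0]
contact_force: [-2.2, -1.1, 1.5]
grip_width: 0.0654
grip_force: 68.9
```

Emit:
servo_tool(increments="0 0 0 0 0 0 0.5; 0 0 0 0 0 0 0.5; 0 0 0 0 0 0 0.5; 0 0 -0.3 0 0 0 0.5; 0 0 -0.8 0 0 0 0.5")

```text
clock: 48.63
eef_pos: [0.5376, -0.0034, 0.078]
tool_rot: [-0.0, 0.707, 0.707, -0.0]
contact_force: [-0.1, -0.2, -3.0]
grip_width: 0.0651
grip_force: 68.1
```

```bash
python3 - <<'E'
from h import *
rep()
E
```

```text
48.63 [ 0.5376 -0.0034  0.078 ] [0. 1. 0.] [-0.001  0.    -1.   ] [-0.1 -0.2 -3. ] 0.0651 68.1 [-0.22  0.18  1.94  0.    1.02 -0.22]
```

Emit:
servo_tool(increments="0 0 -1 0 0 0 0.5; 0 0 -3 0 0 0 0.5; 0 0 -5.5 0 0 0 0.5; 0 0 -8 0 0 0 0.5; 0 0 -10 0 0 0 0.5")

```text
clock: 49.05
eef_pos: [0.5385, -0.0036, 0.1807]
tool_rot: [0.001, 0.707, 0.707, 0.001]
contact_force: [0.3, -0.1, -3.2]
grip_width: 0.065
grip_force: 68.2
```

Emit:
servo_tool(increments="1.5 0 -1 0 0 0 0.5; 4 0 -1 0 0 0 0.5; 7 0 -1 0 0 0 0.5; 10 0 -1 0 0 0 0.5; 13 0 -1 0 0 0 0.5")

```text
clock: 49.47
eef_pos: [0.5379, 0.1276, 0.1889]
tool_rot: [0.0, 0.707, 0.707, 0.0]
contact_force: [0.3, -0.0, -2.8]
grip_width: 0.0655
grip_force: 68.3
```

Emit:
servo_tool(increments="3 0.8 0 0 0 0 0.5; 6 1.6 0 0 0 0 0.5; 9 2.4 0 0 0 0 0.5; 12 3.2 0 0 0 0 0.5; 15 4.2 0 0 0 0 0.5")

```text
clock: 49.88
eef_pos: [0.5799, 0.278, 0.1886]
tool_rot: [-0.0, 0.707, 0.707, -0.0]
contact_force: [1.4, 0.1, -1.9]
grip_width: 0.0651
grip_force: 68.2
```

Emit:
servo_tool(increments="2.5 1 0 0 0 0 0.5; 4 1.8 0 0 0 0 0.5; 4.4 2.2 0 0 0 0 0.5; 4.4 2.2 0 0 0 0 0.5; 4.4 2.2 0 0 0 0 0.5")

```text
clock: 50.3
eef_pos: [0.6019, 0.3197, 0.1881]
tool_rot: [-0.0, 0.707, 0.707, -0.001]
contact_force: [0.5, -0.1, -2.5]
grip_width: 0.0655
grip_force: 68.1
```

```bash
python3 - <<'E'
from h import *
rep(); ps=st(); im=imaging.snapshot("wrist"); cv2.imwrite("pics/w14.png",im)
hsv=cv2.cvtColor(im,cv2.COLOR_BGR2HSV)
print([wproj([.6018+a,.3209+b,.018],ps).round(0) for a,b in((.07,.07),(-.07,.07),(-.07,-.07),(.07,-.07))])
t=cv2.imread("pics/top0.png"); h=cv2.cvtColor(t,cv2.COLOR_BGR2HSV)[180:255,160:240]; print(h[38,40],h[5,5],h[70,40])
m=((h[...,0]<22)&(h[...,1]>60)).astype(np.uint8); n,l,s,c=cv2.connectedComponentsWithStats(m); i=1+np.argmax(s[1:,4]); print(s[i],c[i]+[160,180],ground("top",*(c[i]+[160,180]),.01))
E
```

```text
50.3 [0.6019 0.3197 0.1881] [ 0.     1.    -0.001] [-0.001 -0.001 -1.   ] [ 0.5 -0.1 -2.5] 0.0655 68.1 [ 0.32  0.35  1.5  -0.    1.28  0.32]
[array([406., 130.]), array([240., 130.]), array([249., 283.]), array([398., 283.])]
[ 22 125 230] [ 27  96 199] [ 28  88 212]
[  10   10   58   55 2512] [199.03144904 217.15605096] [0.60593999 0.32550776 0.01      ]
```

Emit:
servo_tool(increments="0.2 0.2 2 0 0 0 0.5; 0.2 0.2 5 0 0 0 0.5; 0.2 0.2 8 0 0 0 0.5; 0.2 0.2 10.5 0 0 0 0.5; 0.2 0.2 12.3 0 0 0 0.5")

```text
clock: 50.77
eef_pos: [0.6024, 0.3205, 0.0623]
tool_rot: [-0.001, 0.708, 0.707, -0.002]
contact_force: [0.0, -0.5, -3.5]
grip_width: 0.0649
grip_force: 68.2
```

Emit:
servo_tool(increments="0 0 0.4 0 0 0 0.5; 0 0 0.7 0 0 0 0.5; 0 0 1 0 0 0 0.5; 0 0 1.1 0 0 0 0.5; 0 0 1.1 0 0 0 0.5")

```text
clock: 51.18
eef_pos: [0.6051, 0.3226, 0.0558]
tool_rot: [0.001, 0.707, 0.707, 0.001]
contact_force: [0.7, -0.6, -3.3]
grip_width: 0.065
grip_force: 67.9
```

```bash
python3 - <<'E'
from h import *
rep()
E
```

```text
51.18 [0.6051 0.3226 0.0558] [0.    1.    0.001] [ 0.002  0.001 -1.   ] [ 0.7 -0.6 -3.3] 0.065 67.9 [ 0.32  0.52  1.55 -0.    1.07  0.33]
```

Emit:
servo_tool(increments="0 0 0.15 0 0 0 0.5; 0 0 0.3 0 0 0 0.5; 0 0 0.35 0 0 0 0.5; 0 0 0.4 0 0 0 0.5; 0 0 0.4 0 0 0 0.5")

```text
clock: 51.6
eef_pos: [0.6051, 0.3229, 0.0525]
tool_rot: [0.0, 0.707, 0.707, 0.001]
contact_force: [-2.9, -0.6, 6.2]
grip_width: 0.0654
grip_force: 69.3
```

```bash
python3 - <<'E'
from h import *
rep()
E
```

```text
51.6 [0.6051 0.3229 0.0525] [-0.  1.  0.] [ 0.002  0.    -1.   ] [-2.9 -0.6  6.2] 0.0654 69.3 [ 0.33  0.52  1.55 -0.    1.07  0.33]
```

Seated on the tray floor. Release and rise, then a last look.

Emit:
servo_tool(increments="0 0 0 0 0 0 0.8; 0 0 0 0 0 0 1; 0 0 0 0 0 0 1; 0 0 0 0 0 0 1; 0 0 0 0 0 0 1")

```text
clock: 52.02
eef_pos: [0.6042, 0.3225, 0.0502]
tool_rot: [-0.0, 0.707, 0.707, -0.0]
contact_force: [0.5, 0.6, 0.5]
grip_width: 0.0851
grip_force: 0.0
```

Emit:
servo_tool(increments="0 0 -1.5 0 0 0 1; 0 0 -4 0 0 0 1; 0 0 -7.5 0 0 0 1; 0 0 -11 0 0 0 1; 0 0 -14 0 0 0 1")

```text
clock: 52.43
eef_pos: [0.6047, 0.3226, 0.1941]
tool_rot: [0.001, 0.707, 0.707, 0.001]
contact_force: [1.1, -0.5, 0.7]
grip_width: 0.0854
grip_force: 0.0
```

Emit:
servo_tool(increments="-1 -2 0 0 0 0 1; -3 -5 0 0 0 0 1; -6 -8 0 0 0 0 1; -8 -11 0 0 0 0 1; -8 -13 0 0 0 0 1")

```text
clock: 52.85
eef_pos: [0.4719, 0.24, 0.1907]
tool_rot: [0.0, 0.708, 0.706, -0.001]
contact_force: [0.1, -0.2, 0.1]
grip_width: 0.0856
grip_force: 0.0
```

```bash
python3 - <<'E'
from h import *
rep(); a=imaging.snapshot("scene"); b=imaging.snapshot("top"); o=np.zeros((600,800,3),np.uint8)
o[:300]=cv2.resize(a[120:345,60:560],(800,360))[:300]; o[300:]=cv2.resize(b[100:340,130:510],(800,505))[100:400]; cv2.imwrite("pics/end.png",o)
E
```

```text
52.85 [0.4719 0.24   0.1907] [ 0.002  1.    -0.001] [-0.001 -0.001 -1.   ] [ 0.1 -0.2  0.1] 0.0856 0.0 [ 0.26  0.    1.9  -0.    1.24  0.26]
```

View pics/end.png

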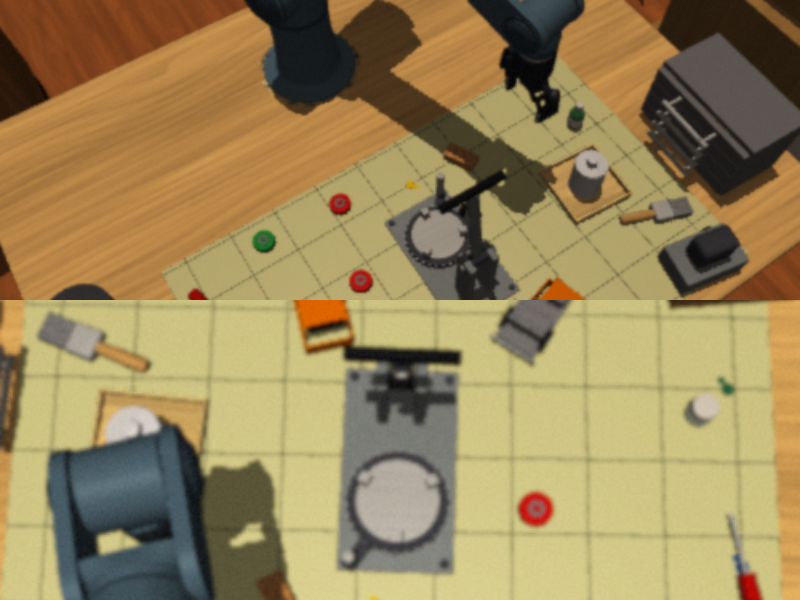

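The picture shows the closed tin standing in the tray (590,175), the chuck open and empty, the lever raised and no black wheels left on the mat.

```bash
python3 -c "
from plant import bot
print(bot.finish_job())"
```

```text
the job is handed in; nothing more can be done
None
```

The job is handed in at about 53 s of the 210 s limit: the tin, with all three wheels inside and its lid pressed on, stands in the tray. The chuck is open, the lever is back up, and the other things on the bench were left alone.

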